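Sort bench feet by thread pitch on the notched gauges and pack them

TASK

Sort these threaded bench feet by thread pitch: stand every one on the bench against the notched gauge that fits its thread, pushed fully home with its base under the overhang so that threads and notches mesh, and let go, until all of them stand seated at the gauges together. Then draw them out and pack them standing upright, flat on the container's floor, up to three in a close triangle: the coarse-threaded feet in the low wooden tub, the fine-threaded feet in the taller metal tin. Do not disturb the mallet, the gouge or the carved block.

Things in the scene. Friction and masses are not known exactly. Their poses are not given: they have to be found in the camera images.
- coarse_1: Steel levelling foot, 100 mm tall, about 0.3 kg, upright on a round base (50 mm diameter, 12 mm thick). Stud above it with COARSE thread: 4 threads 26 mm across, 5 mm thick, 15 mm pitch, on a 16 mm core, up to 70 mm; then a plain round top 18 mm in diameter, 70 to 100 mm up, to grip. Origin: centre of the underside, z up the stud; round, so yaw means nothing. May be absent (None from the start).
- coarse_2: Steel levelling foot, 100 mm tall, about 0.3 kg, upright on a round base (50 mm diameter, 12 mm thick). Stud above it with COARSE thread: 4 threads 26 mm across, 5 mm thick, 15 mm pitch, on a 16 mm core, up to 70 mm; then a plain round top 18 mm in diameter, 70 to 100 mm up, to grip. Origin: centre of the underside, z up the stud; round, so yaw means nothing. May be absent (None from the start).
- coarse_3: Steel levelling foot, 100 mm tall, about 0.3 kg, upright on a round base (50 mm diameter, 12 mm thick). Stud above it with COARSE thread: 4 threads 26 mm across, 5 mm thick, 15 mm pitch, on a 16 mm core, up to 70 mm; then a plain round top 18 mm in diameter, 70 to 100 mm up, to grip. Origin: centre of the underside, z up the stud; round, so yaw means nothing. May be absent (None from the start).
- fine_1: Steel levelling foot, 100 mm tall, about 0.3 kg, upright on a round base (50 mm diameter, 12 mm thick). Stud above it with FINE thread: 6 threads 26 mm across, 3 mm thick, 9 mm pitch, on a 16 mm core, up to 70 mm; then a plain round top 18 mm in diameter, 70 to 100 mm up, to grip. Origin: centre of the underside, z up the stud; round, so yaw means nothing. May be absent (None from the start).
- fine_2: Steel levelling foot, 100 mm tall, about 0.3 kg, upright on a round base (50 mm diameter, 12 mm thick). Stud above it with FINE thread: 6 threads 26 mm across, 3 mm thick, 9 mm pitch, on a 16 mm core, up to 70 mm; then a plain round top 18 mm in diameter, 70 to 100 mm up, to grip. Origin: centre of the underside, z up the stud; round, so yaw means nothing. May be absent (None from the start).
- fine_3: Steel levelling foot, 100 mm tall, about 0.3 kg, upright on a round base (50 mm diameter, 12 mm thick). Stud above it with FINE thread: 6 threads 26 mm across, 3 mm thick, 9 mm pitch, on a 16 mm core, up to 70 mm; then a plain round top 18 mm in diameter, 70 to 100 mm up, to grip. Origin: centre of the underside, z up the stud; round, so yaw means nothing. May be absent (None from the start).
- gauge_coarse: Fixed gauge for coarse threads: steel plate 170 mm long on edge, dark wood backing, 66 mm tall. Front looks to its -x, with 3 teeth 5 mm thick, 15 mm pitch, level along its length (y). Top and rear show its pitch as stripes; one brass stud on top. Under the plate, up to 18 mm, an overhang 22 mm deep for the bases. Origin: on the bench under the tooth tips, midway; x into the gauge, z up.
- gauge_fine: Fixed gauge for fine threads: steel plate 170 mm long on edge, dark wood backing, 66 mm tall. Front looks to its -x, with 5 teeth 3 mm thick, 9 mm pitch, level along its length (y). Top and rear show its pitch as stripes; two brass studs on top. Under the plate, up to 18 mm, an overhang 22 mm deep for the bases. Origin: on the bench under the tooth tips, midway; x into the gauge, z up.
- seat_coarse (a point): Where the axis of a fitting foot stands on the bench once slid home along the gauge's +x, its core on the tooth tips: 8 mm before them, midway along. Anywhere along the gauge will do; 57 mm to either side (gauge y) is room for two more. A foot of the other thread stops 5 mm short. To lift a seated foot, first draw it straight out 20 mm or more.
- seat_fine (a point): Where the axis of a fitting foot stands on the bench once slid home along the gauge's +x, its core on the tooth tips: 8 mm before them, midway along. Anywhere along the gauge will do; 57 mm to either side (gauge y) is room for two more. A foot of the other thread stops 5 mm short. To lift a seated foot, first draw it straight out 20 mm or more.
- wood_tub: Low, thick-walled round wooden tub, loose, 34 mm tall, 136 mm outside diameter at the rim, wall 8 mm, inside diameter 116 mm at the floor, 120 mm at the rim: just room for three feet in a close triangle, axes about 30 mm from its middle. Origin: centre of the underside, z up; the inner floor is 6 mm above it. About 0.7 kg.
- steel_tin: Taller, thin-walled round metal tin, loose, 58 mm tall, 126 mm outside diameter, wall 3 mm, inside diameter 120 mm: just room for three feet standing in a close triangle, their axes about 30 mm from its middle. Origin: centre of the underside, z up; the inner floor is 4 mm above it. About 0.7 kg.
- mallet: Bystander: carver's round wooden mallet standing on its head, 245 mm tall, 90 mm across. Origin: centre of the underside.
- gouge: Bystander: gouge with a wooden handle, 240 mm long, lying on the bench. Origin under it on the bench.
- carved_block: Bystander: carved wooden block 70 x 150 x 60 mm. Origin: centre of the underside.

How it is judged:
On the way:
1. every foot present stands seated, released, in the gauge of its own thread (axis at most 11 mm before the tooth tips, on the bench, upright within 0.08 rad), all at the same time (x of coarse_1 in the frame of gauge_coarse between -0.011 and 0 m and y of coarse_1 in the frame of gauge_coarse between -0.082 and 0.082 m and height (world z) of each of coarse_1, coarse_2, coarse_3, fine_1, fine_2, fine_3 below 0.004 m and angle between each of coarse_1, coarse_2, coarse_3, fine_1, fine_2, fine_3's own z axis and vertical below 0.08 rad and linear speed of each of coarse_1, coarse_2, coarse_3, fine_1, fine_2, fine_3 below 0.02 m/s and contact force between each of coarse_1, coarse_2, coarse_3, fine_1, fine_2, fine_3 and the fingers below 0.1 N and x of coarse_2 in the frame of gauge_coarse between -0.011 and 0 m and y of coarse_2 in the frame of gauge_coarse between -0.082 and 0.082 m and x of coarse_3 in the frame of gauge_coarse between -0.011 and 0 m and y of coarse_3 in the frame of gauge_coarse between -0.082 and 0.082 m and x of fine_1 in the frame of gauge_fine between -0.011 and 0 m and y of fine_1 in the frame of gauge_fine between -0.082 and 0.082 m and x of fine_2 in the frame of gauge_fine between -0.011 and 0 m and y of fine_2 in the frame of gauge_fine between -0.082 and 0.082 m and x of fine_3 in the frame of gauge_fine between -0.011 and 0 m and y of fine_3 in the frame of gauge_fine between -0.082 and 0.082 m), for 0.2 s.
At the end, for the whole second after the job is handed in: Every coarse foot present stands in the wooden tub, every fine one in the metal tin: axis within 38 mm of the container's middle, underside within 4 mm of its floor, upright within 0.08 rad, at rest; containers level on the bench (horizontal distance between each of coarse_1, coarse_2, coarse_3 and wood_tub below 0.038 m and z of coarse_1 in the frame of wood_tub between 0.002 and 0.01 m and angle between each of coarse_1, coarse_2, coarse_3, fine_1, fine_2, fine_3, wood_tub, steel_tin's own z axis and vertical below 0.08 rad and linear speed of each of coarse_1, coarse_2, coarse_3, fine_1, fine_2, fine_3 below 0.02 m/s and z of coarse_2 in the frame of wood_tub between 0.002 and 0.01 m and z of coarse_3 in the frame of wood_tub between 0.002 and 0.01 m and horizontal distance between each of fine_1, fine_2, fine_3 and steel_tin below 0.038 m and z of fine_1 in the frame of steel_tin between 0 and 0.008 m and z of fine_2 in the frame of steel_tin between 0 and 0.008 m and z of fine_3 in the frame of steel_tin between 0 and 0.008 m and height (world z) of each of wood_tub, steel_tin below 0.004 m); the robot touches nothing.
It fails at once if a bystander (mallet, gouge, carved block) is moved more than 30 mm or the mallet is tipped over (distance of any of mallet, gouge, carved_block from where it was at the start of the episode above 0.03 m or angle between mallet's own z axis and vertical above 0.5 rad).
Of coarse_1, fine_1, coarse_2, fine_2, coarse_3, fine_3 only 4 to 6 are there at a start; the rules pass over those that are not, and their reading is None.
At some moment in a run one of coarse_1, coarse_2, coarse_3, fine_1, fine_2, fine_3, wood_tub, steel_tin may be knocked a few centimetres aside while the robot is not near it.
It also fails if it takes over 210 s, if anything falls off the work surface, if the arm or the gripper's body presses on something with over 40 N, if the wrist force passes 120 N, or if a joint passes its speed limit or range.

ROBOT

A 7-joint arm with a two-finger parallel gripper is mounted at the origin on the work surface. World frame = base frame: x ahead of the robot, y to its left, z up, the work surface at z = 0. Lengths are in m, angles in rad, forces in N, time in s.
With the tool pointing down it reaches from about 0.4 to 0.85 m from the base axis. Payload 10.4 kg.
Tool frame: the origin (TCP) lies between the finger pads; the fingertips stand 14 mm ahead of it and the grasp point (between the pads) lies 5 mm behind it; z points along the fingers, y is the direction in which the jaws open and shut (so a half turn about z gives the same grasp; the last joint's range is limited). The gripper opens to 87 mm and grips with 3 to 60 N. Pads are 19 mm wide; open, the fingers measure 117 mm over their backs; the gripper's body (75 mm by 190 mm) begins 51 mm behind the grasp point.
Start: joints at [1.106, 0.332, -0.065, 1.46, 0.022, 1.35, -0.088], TCP at [0.267, -0.565, 0.237] pointing down, gripper open.
Joint ranges: [-2.6, 2.6], [-0.5, 2.12], [-1.47, 1.34], [0.16, 2.42], [-1.27, 4.41], [0.06, 2.06], [-2.6, 2.6]. Speed limits (rad/s): [2.22, 2.22, 2.79, 2.79, 3.14, 3.14, 3.14].

INTERFACE

Orientations are given as a unit quaternion [x, y, z, w].
In Python, from bench import readout, camera, calibration, order gives the robot as it stands.
- The arm moves only by the tool apply_moves, never from a script. Its argument "deltas" is a list of rows, each an object with "translation": the shift along the world's x, y, z in m, a list of three; "turn": the turn, a rotation vector about the world's x, y, z in rad, a list of three; "hand": the finger opening in m, from 0 to 0.087. A call has 1 to 5 rows; each row shifts and turns the pose as measured when the row begins; what a row does not reach is not made up. A row lasts 1/10 s, in which the tool goes at most 50 mm and 8.59 degrees, less where a joint would pass 70% of its speed; a pose out of reach is approached as far as the arm can. A call with a gripper value outside its range is refused whole. The fingers move at their own pace and stop on an object; "newtons" is the grip in N (left out, the last holds). Time passes only in rows, so rows that do not move let the fingers close. It gives the time, the measured TCP pose, the force and the opening at its end, in the units of the state.
- readout.read_state(): the state, without advancing time (a new reading comes with each control period).
- camera(name): name is "side" or "top" or "wrist"; returns the picture (480x640x3 uint8, red, green, blue); there is no depth.
- calibration(name): a dict with "fx", "fy", "cx", "cy" (pixels), "extrinsics" (4x4, takes a point from world to camera coordinates). Camera axes: x right, y down, z forward; pixel columns grow to the right and rows downward; lengths in m; the calibration is good to about 2 mm. A picture is of the moment at which its call begins: read the wrist's pose just before it. calibration takes no time and is no camera call; for the wrist camera it gives the pose at the moment of the call.
- order.close_job(): hands the job in, once; it reports no verdict.
The state is a dict: "time": time; "joint_positions": joint angles; "joint_vel": joint speeds; "joint_torque": joint torques, N m; "ee_pos": TCP position; "eef_rot": TCP orientation; "ft_force": force on the tool from outside, world axes, zero at the start; "torque": the same for the moment, N m; "width": finger opening in m.
Only numpy, scipy, OpenCV 4.12 (cv2) and the standard library are available. Lean on these libraries where they do the work, as an engineer would, in place of code of your own. Each camera call takes 0.05 s, during which the arm holds its last target. There are 200 camera calls.

## Working session

There is one attempt and no reset: what is moved stays moved. The work goes in short steps, Python scripts to look and compute and a tool call to move; the robot and the scene stay as the last step left them, time stands still between calls to the robot, and variables do not carry over. Pictures are saved under pics/ and viewed, about 12 in all and at most 16, crops included, and the job is handed in when it is done.

Besides the shell and the picture viewer there is one more tool, called by a JSON object that holds its "method" and its "body", one argument or row to a line. apply_moves: Moves the arm, as the interface text tells. Its arguments: {"type":"object","properties":{"deltas":{"type":"array","items":{"type":"object","properties":{"translation":{"type":"array","items":{"type":"number"}},"turn":{"type":"array","items":{"type":"number"}},"hand":{"type":"number"}}}},"newtons":{"type":"number"}},"required":["deltas"]}

```bash
ls; mkdir -p pics; python3 - <<'E'
from bench import readout,camera,calibration
import cv2,numpy as np
np.set_printoptions(precision=4,suppress=True)
s=readout.read_state();print(s)
for n in ['top','side']:
    im=camera(n);cv2.imwrite(f'pics/{n}0.png',im[:,:,::-1]);print(n,calibration(n))
E
```

```text
pics
{'time': 0.0, 'joint_positions': array([ 1.1064,  0.3329, -0.0647,  1.4609,  0.0216,  1.3499, -0.0885]), 'joint_vel': array([ 0.    , -0.001 , -0.0012, -0.0018,  0.002 ,  0.    ,  0.0019]), 'joint_torque': array([ -0.0012, -62.3252,   0.0239, -38.9903,  -0.0615,   0.0396,
         0.0001]), 'ee_pos': array([ 0.2671, -0.5647,  0.2358]), 'eef_rot': array([ 0.9757,  0.2191, -0.0002, -0.0007]), 'ft_force': array([ 0.6496, -0.7568, -0.8185]), 'torque': array([ 0.0602, -0.0296,  0.0229]), 'width': 0.08697506397607638}
top {'fx': 521.1911465327872, 'fy': 521.1911465327872, 'cx': 314.0425007424682, 'cy': 232.37737007038592, 'extrinsics': array([[ 0.0148, -0.9998, -0.0138, -0.008 ],
       [-0.9882, -0.0125, -0.1529,  0.5875],
       [ 0.1527,  0.0159, -0.9881,  1.1238],
       [ 0.    ,  0.    ,  0.    ,  1.    ]])}
side {'fx': 607.133227478831, 'fy': 607.133227478831, 'cx': 314.5409386745753, 'cy': 239.8116917633015, 'extrinsics': array([[-0.8714, -0.4906,  0.0042,  0.5236],
       [-0.2735,  0.4786, -0.8344,  0.1798],
       [ 0.4073, -0.7282, -0.5512,  0.9643],
       [ 0.    ,  0.    ,  0.    ,  1.    ]])}
```

View pics/top0.png

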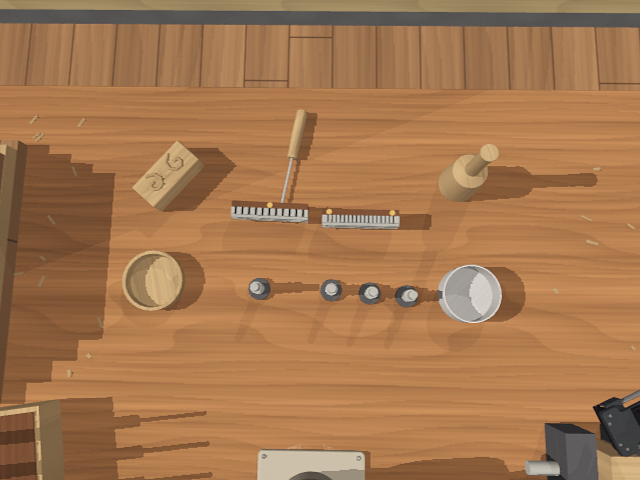

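View pics/side0.png

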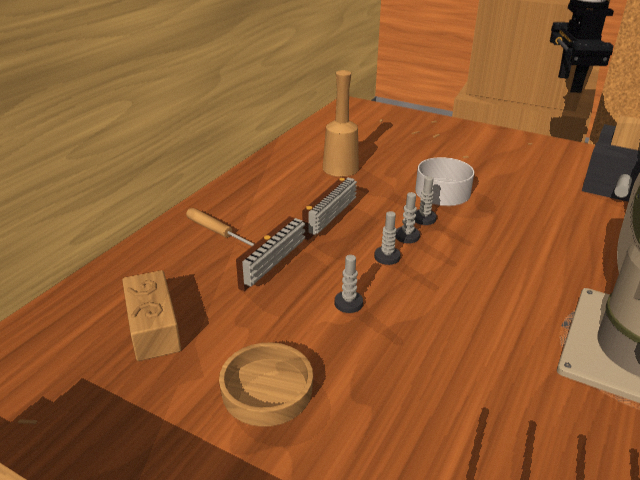

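The top view shows four feet at (259,289), (331,290), (371,293) and (407,296). The coarse gauge (one brass stud) is at about (270,213) and the fine one at about (360,220). The tub is at (153,281) and the tin at (470,294). Next I'll measure positions and crop the side view to read the threads.

```bash
cat > h.py <<'E'
import cv2,numpy as np
from bench import readout,camera,calibration
np.set_printoptions(precision=4,suppress=True)
def ray(c,u,v,z):
    E=c['extrinsics'];R,t=E[:3,:3],E[:3,3]
    d=R.T@np.array([(u-c['cx'])/c['fx'],(v-c['cy'])/c['fy'],1]);o=-R.T@t
    return (o+d*(z-o[2])/d[2])[:2]
def proj(c,p):
    q=c['extrinsics'][:3]@np.append(p,1);return np.array([c['fx']*q[0]/q[2]+c['cx'],c['fy']*q[1]/q[2]+c['cy']])
def blobs(m,amin):
    n,l,st,ce=cv2.connectedComponentsWithStats(m.astype(np.uint8));return [(*ce[i],st[i]) for i in range(1,n) if st[i][4]>=amin]
E
python3 - <<'E'
from h import *
c=calibration('top');im=cv2.imread('pics/top0.png');hsv=cv2.cvtColor(im,cv2.COLOR_BGR2HSV)
H,S,V=cv2.split(hsv)
roi=np.zeros(H.shape,bool);roi[180:340,220:530]=1
print('dark');
for b in blobs((V<75)&roi,60): print(b, ray(c,b[0],b[1],.012))
print('bright tops')
for b in blobs((V>175)&(S<60)&roi,15): print(b, ray(c,b[0],b[1],.1))
print('grey');
for b in blobs((S<60)&(V>60)&roi,30): print(b, ray(c,b[0],b[1],.066))
a=cv2.resize(im[195:315,220:430],None,fx=3.8,fy=3.8,interpolation=cv2.INTER_CUBIC);cv2.imwrite('pics/tc.png',a[:600,:800])
s=cv2.imread('pics/side0.png');a=cv2.resize(s[165:320,230:450],None,fx=3.6,fy=3.6,interpolation=cv2.INTER_CUBIC);cv2.imwrite('pics/sc.png',a)
E
```

```text
dark
(np.float64(367.4235294117647), np.float64(290.09411764705885), array([359, 285,  21,  14,  85], dtype=int32)) [ 0.462  -0.1223]
(np.float64(400.80263157894734), np.float64(291.2763157894737), array([395, 287,  19,  11,  76], dtype=int32)) [ 0.4604 -0.1977]
bright tops
(np.float64(283.6), np.float64(190.95), array([281, 180,   6,  23,  40], dtype=int32)) [0.669  0.0664]
(np.float64(269.1784232365145), np.float64(214.78008298755188), array([231, 207,  76,  14, 241], dtype=int32)) [0.6162 0.0962]
(np.float64(238.56), np.float64(210.08), array([237, 207,   4,   7,  25], dtype=int32)) [0.6257 0.1626]
(np.float64(245.22727272727272), np.float64(210.0909090909091), array([244, 207,   4,   7,  22], dtype=int32)) [0.6258 0.1482]
(np.float64(258.90909090909093), np.float64(211.0909090909091), array([257, 208,   4,   7,  22], dtype=int32)) [0.624  0.1186]
(np.float64(265.44), np.float64(210.92), array([264, 208,   4,   7,  25], dtype=int32)) [0.6245 0.1045]
(np.float64(272.2857142857143), np.float64(211.28571428571428), array([271, 209,   4,   6,  21], dtype=int32)) [0.6239 0.0897]
(np.fl
[... 1664 characters left out ...]
 215,  78,  14, 999], dtype=int32)) [ 0.6101 -0.1018]
(np.float64(469.4801896376566), np.float64(293.70267524551303), array([ 438,  265,   64,   58, 2953], dtype=int32)) [ 0.4549 -0.3371]
(np.float64(258.9573863636364), np.float64(288.28977272727275), array([249, 278,  21,  21, 352], dtype=int32)) [0.4601 0.1174]
(np.float64(330.5965417867435), np.float64(289.97406340057637), array([321, 280,  20,  21, 347], dtype=int32)) [ 0.4587 -0.038 ]
(np.float64(369.24858757062145), np.float64(292.99717514124296), array([359, 283,  21,  21, 354], dtype=int32)) [ 0.4534 -0.1215]
(np.float64(406.393351800554), np.float64(295.8975069252078), array([396, 285,  22,  22, 361], dtype=int32)) [ 0.4483 -0.2015]
```

View pics/sc.png

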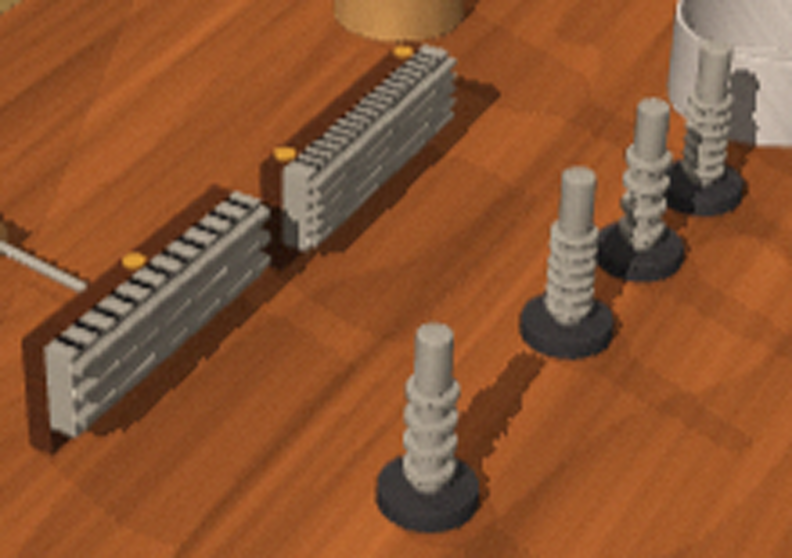

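View pics/tc.png

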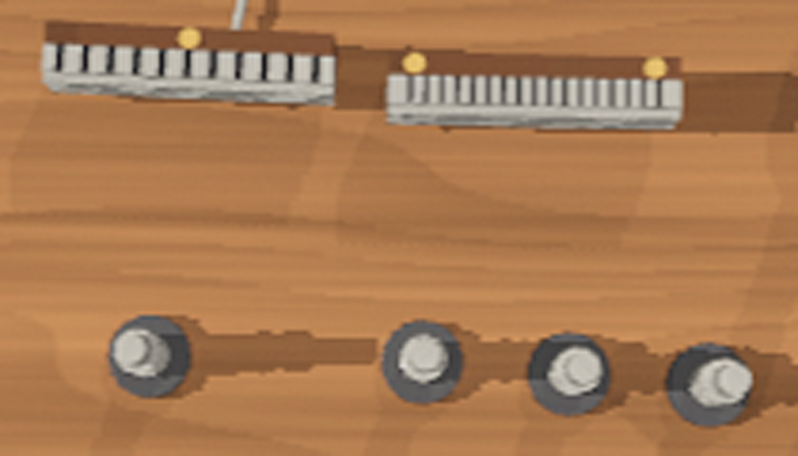

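The crop suggests foot A (leftmost) is coarse, B fine, C coarse and D fine. I'll check this with intensity profiles and measure everything more finely.

```bash
python3 - <<'E'
from h import *
c=calibration('top');cs=calibration('side');im=cv2.imread('pics/top0.png');s=cv2.imread('pics/side0.png')
H,S,V=cv2.split(cv2.cvtColor(im,cv2.COLOR_BGR2HSV))
g=cv2.cvtColor(s,cv2.COLOR_BGR2GRAY).astype(np.float32)
box=[(249,278,21,21),(321,280,20,21),(359,283,21,21),(396,285,22,22)]
for n,b in zip('ABCD',box):
    p=ray(c,b[0]+b[2]/2-.5,b[1]+b[3]/2-.5,.008)
    z=np.arange(.014,.072,.001);sg=[]
    ratio={}
    # half-silhouette width of bright stud vs height: sample mean over stud width
    prof=[]
    for zz in z:
        u,v=proj(cs,[*p,zz]);row=cv2.getRectSubPix(g,(13,1),(float(u),float(v)))[0];prof.append(row.mean())
    f=np.array(prof);f=f-np.polyval(np.polyfit(z,f,2),z);
    pw=[abs((f*np.exp(2j*np.pi*z/P)).sum()) for P in (.009,.015)]
    print(n,p,'power fine/coarse',np.array(pw))
m=(S<60)&(V>60);pts=np.argwhere(m[255:330,436:506])[:,::-1]+[436,255]
(x,y),r=cv2.minEnclosingCircle(pts.astype(np.float32));print('tin',ray(c,x,y,.05),r)
# tub
hv=cv2.cvtColor(im,cv2.COLOR_BGR2HSV);print('tub px',[hv[281,x].tolist() for x in (110,118,124,127,130,150,178,181,184,190)])
a=cv2.resize(im[240:320,110:200],None,fx=4,fy=4);b=cv2.resize(im[255:335,430:520],None,fx=4,fy=4)
cr=[]
for n,(x0,y0) in dict(A=(349,255),B=(390,213),C=(411,193),D=(429,178)).items():
    cr.append(cv2.resize(s[y0-3:y0+62,x0-20:x0+20],(200,325),interpolation=cv2.INTER_CUBIC))
cv2.imwrite('pics/m.png',np.vstack([np.hstack(cr)[:320],np.hstack([a,b])[:, :800] if a.shape[1]*2==800 else cv2.copyMakeBorder(np.hstack([a,b]),0,0,0,80,0)])[:600])
E
```

```text
A [0.4634 0.1243] power fine/coarse [ 39.8834 276.147 ]
B [ 0.4612 -0.0387] power fine/coarse [193.6056  80.709 ]
C [ 0.4556 -0.1262] power fine/coarse [ 35.127  341.6732]
D [ 0.4512 -0.2111] power fine/coarse [180.1486  99.1528]
tin [ 0.4555 -0.3413] 32.075416564941406
tub px [[14, 138, 201], [14, 140, 191], [17, 101, 204], [17, 112, 123], [17, 111, 149], [17, 99, 206], [17, 104, 192], [17, 105, 185], [16, 119, 114], [13, 148, 146]]
```

View pics/m.png

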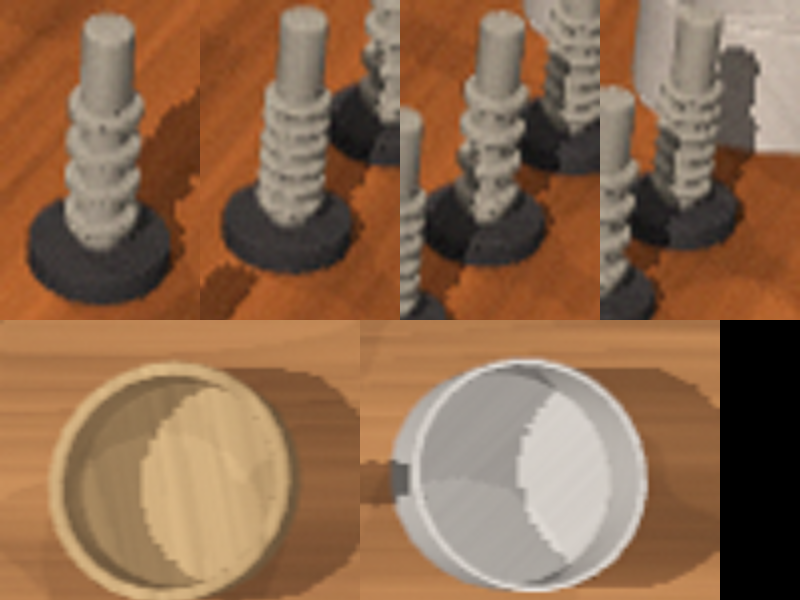

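The bottom row of the montage shows the rims: tub centre at about (152.6,280.5), tin at about (472.4,294). The top row shows A and C coarse, B and D fine, which agrees with the profile powers.

```bash
python3 - <<'E'
from h import *
c=calibration('top')
for n,u,v,z in [('tub',152.6,280.5,.034),('tin',472.4,294,.058),('D',406.4,296,.008),('Dtop',412.6,294.7,.1),('C',369.6,293.4,.008),('Ctop',372.9,291.8,.1),('malletbase',458,187,.03),('mallet top',489,152,.245),('block',168,176,.06),
 ('fineL',322,224.5,.06),('fineR',399,225,.06),('fineL0',322,227.5,.025),('fineR0',399,228.4,.025),('coL',231,217,.06),('coR',308,219.5,.06),('coR0',308,222,.025),('cBrass',269.7,204.8,.07),('fB1',329,211.5,.07),('fB2',392,212.8,.07)]: print(n,ray(c,u,v,z))
E
```

```text
tub [0.4756 0.3606]
tin [ 0.4547 -0.3456]
D [ 0.4501 -0.2108]
Dtop [ 0.4498 -0.209 ]
C [ 0.4547 -0.1276]
Ctop [ 0.4547 -0.126 ]
malletbase [ 0.6994 -0.3284]
mallet top [ 0.7147 -0.3317]
block [0.7101 0.3319]
fineL [ 0.6032 -0.0176]
fineR [ 0.6042 -0.188 ]
fineL0 [ 0.6022 -0.0176]
fineR0 [ 0.6023 -0.1931]
coL [0.6176 0.1854]
coR [0.6141 0.0137]
coR0 [0.6146 0.0146]
cBrass [0.6443 0.0988]
fB1 [ 0.6308 -0.0327]
fB2 [ 0.6295 -0.1714]
```

{"method": "apply_moves", "body": {
  "deltas": [
    {"translation": [0.03, 0.04, 0], "turn": [0, 0, -0.147]},
    {"translation": [0.03, 0.04, 0], "turn": [0, 0, -0.147]},
    {"translation": [0.03, 0.04, 0], "turn": [0, 0, -0.147]},
    {"translation": [0.02, 0.045, 0]},
    {"translation": [0.02, 0.045, 0]}
  ]
}}

```text
invalid input
```

{"method": "apply_moves", "body": {
  "deltas": [
    {"translation": [0.03, 0.04, 0], "turn": [0, 0, -0.147], "hand": 0.087},
    {"translation": [0.03, 0.04, 0], "turn": [0, 0, -0.147], "hand": 0.087},
    {"translation": [0.03, 0.04, 0], "turn": [0, 0, -0.147], "hand": 0.087},
    {"translation": [0.02, 0.045, 0], "turn": [0, 0, 0], "hand": 0.087},
    {"translation": [0.02, 0.045, 0], "turn": [0, 0, 0], "hand": 0.087}
  ]
}}

```text
time: 0.6
ee_pos: [0.3902, -0.3584, 0.2327]
eef_rot: [1.0, -0.003, -0.003, -0.002]
ft_force: [0.5, -0.3, 0.1]
width: 0.0871
```

```bash
cat > st.py <<'E'
from h import *
from scipy.spatial.transform import Rotation as R
s=readout.read_state();r=R.from_quat(s['eef_rot']).as_matrix();y=r[:,1]
print('t',round(s['time'],2),'p',s['ee_pos'],'F',s['ft_force'],'w',round(s['width'],4),'jawdir',np.degrees(np.arctan2(y[1],y[0])),'z',r[:,2],'q',s['joint_positions'])
E
python3 st.py
```

```text
t 0.6 p [ 0.3902 -0.3584  0.2327] F [ 0.4622 -0.3395  0.1392] w 0.0871 jawdir -90.33006388906186 z [-0.005   0.0033 -1.    ] q [ 0.8055  0.1376 -0.1633  1.7068  0.0235  1.3051 -0.9391]
```

{"method": "apply_moves", "body": {
  "deltas": [
    {"translation": [0.015, 0.037, 0.002], "turn": [0, 0, 0], "hand": 0.087},
    {"translation": [0.015, 0.037, 0], "turn": [0, 0, 0], "hand": 0.087},
    {"translation": [0.015, 0.037, 0], "turn": [0, 0, 0], "hand": 0.087},
    {"translation": [0.015, 0.037, 0], "turn": [0, 0, 0], "hand": 0.087},
    {"translation": [0, 0, -0.03], "turn": [0, 0, 0], "hand": 0.087}
  ]
}}

```text
time: 1.1
ee_pos: [0.4559, -0.1967, 0.2068]
eef_rot: [1.0, 0.002, 0.0, -0.001]
ft_force: [0.4, 0.2, 0.2]
width: 0.0871
```

```bash
python3 - <<'E'
exec(open('st.py').read())
c=calibration('wrist');im=camera('wrist');cv2.imwrite('pics/w1.png',im[:,:,::-1]);print(c)
print(proj(c,[.450,-.2095,.1]),proj(c,[.450,-.2095,.0]))
E
```

```text
t 1.1 p [ 0.4559 -0.1967  0.2068] F [0.3909 0.2254 0.2106] w 0.0871 jawdir -89.74826277948318 z [ 0.0002  0.0027 -1.    ] q [ 0.6201  0.0883 -0.3179  1.8191  0.0263  1.2393 -1.2716]
{'fx': 351.96671885977514, 'fy': 351.96671885977514, 'cx': 320.7880735523178, 'cy': 238.91487236378583, 'extrinsics': array([[ 0.0055, -1.    , -0.0026, -0.1997],
       [-0.9656, -0.006 ,  0.2599,  0.4152],
       [-0.2599,  0.0011, -0.9656,  0.4796],
       [ 0.    ,  0.    ,  0.    ,  1.    ]])}
[336.7144 249.3677] [332.7256 221.3454]
```

View pics/w1.png

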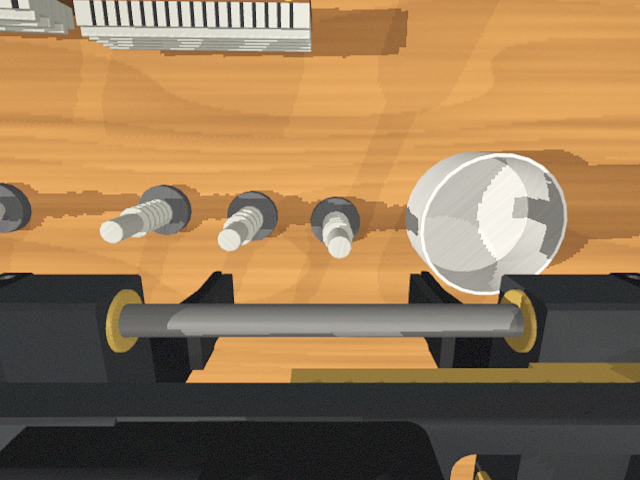

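D's top is at about (340,246), within 4 px of the predicted point. The rest of the row stands as measured, with the tin at (490,225).

{"method": "apply_moves", "body": {
  "deltas": [
    {"translation": [-0.0045, -0.0145, -0.03], "turn": [0, 0, 0], "hand": 0.087},
    {"translation": [0, 0, -0.03], "turn": [0, 0, 0], "hand": 0.087},
    {"translation": [0, 0, -0.03], "turn": [0, 0, 0], "hand": 0.087},
    {"translation": [0, 0, -0.015], "turn": [0, 0, 0], "hand": 0.087},
    {"translation": [0, 0, 0], "turn": [0, 0, 0], "hand": 0.087}
  ]
}}

```text
time: 1.65
ee_pos: [0.4432, -0.2155, 0.09]
eef_rot: [1.0, -0.001, -0.008, -0.003]
ft_force: [-0.4, 0.1, 0.8]
width: 0.0871
```

{"method": "apply_moves", "body": {
  "deltas": [
    {"translation": [0.0075, 0.003, -0.002], "turn": [0, 0, 0], "hand": 0.087},
    {"translation": [0, 0, 0], "turn": [0, 0, 0], "hand": 0.087},
    {"translation": [0, 0, 0], "turn": [0, 0, 0], "hand": 0.087}
  ]
}}

```text
time: 1.95
ee_pos: [0.4518, -0.2137, 0.0899]
eef_rot: [1.0, -0.002, -0.007, -0.003]
ft_force: [-0.5, 0.6, -0.1]
width: 0.0869
```

```bash
python3 st.py
```

```text
t 1.95 p [ 0.4518 -0.2137  0.0899] F [-0.5195  0.635  -0.0957] w 0.0869 jawdir -90.17950017286776 z [-0.0142  0.0056 -0.9999] q [ 0.6212  0.2273 -0.2986  1.9283  0.0774  1.0124 -1.2861]
```

{"method": "apply_moves", "body": {
  "deltas": [
    {"translation": [0, 0, -0.004], "turn": [-0.0056, -0.0142, 0.003], "hand": 0.087},
    {"translation": [0, 0, 0], "turn": [0, 0, 0], "hand": 0.02},
    {"translation": [0, 0, 0], "turn": [0, 0, 0], "hand": 0.01},
    {"translation": [0, 0, 0], "turn": [0, 0, 0], "hand": 0.01},
    {"translation": [0, 0, 0], "turn": [0, 0, 0], "hand": 0.01}
  ],
  "newtons": 25
}}

```text
time: 2.45
ee_pos: [0.4527, -0.2142, 0.0876]
eef_rot: [1.0, 0.0, 0.002, 0.001]
ft_force: [0.2, -1.4, 0.2]
width: 0.0624
```

{"method": "apply_moves", "body": {
  "deltas": [
    {"translation": [0, 0, 0], "turn": [0, 0, 0], "hand": 0.01},
    {"translation": [0, 0, 0], "turn": [0, 0, 0], "hand": 0.01},
    {"translation": [0, 0, 0], "turn": [0, 0, 0], "hand": 0.01}
  ]
}}

```text
time: 2.75
ee_pos: [0.4527, -0.2142, 0.0877]
eef_rot: [1.0, 0.0, 0.002, 0.001]
ft_force: [-0.4, 0.1, -0.5]
width: 0.039
```

```bash
python3 st.py
```

```text
t 2.75 p [ 0.4527 -0.2142  0.0877] F [-0.4402  0.0628 -0.5082] w 0.039 jawdir -89.98967318343028 z [ 0.004  -0.0022 -1.    ] q [ 0.6234  0.219  -0.2998  1.9439  0.078   0.9851 -1.2832]
```

{"method": "apply_moves", "body": {
  "deltas": [
    {"translation": [0, 0, 0], "turn": [0, 0, 0], "hand": 0.01},
    {"translation": [0, 0, 0], "turn": [0, 0, 0], "hand": 0.01},
    {"translation": [0, 0, 0], "turn": [0, 0, 0], "hand": 0.01},
    {"translation": [0, 0, 0], "turn": [0, 0, 0], "hand": 0.01},
    {"translation": [0, 0, 0], "turn": [0, 0, 0], "hand": 0.01}
  ]
}}

```text
time: 3.25
ee_pos: [0.4525, -0.2138, 0.0873]
eef_rot: [1.0, 0.0, 0.002, 0.001]
ft_force: [-0.4, 1.2, -0.3]
width: 0.0169
```

{"method": "apply_moves", "body": {
  "deltas": [
    {"translation": [0, 0, 0.012], "turn": [0, 0, 0], "hand": 0.01},
    {"translation": [0.01, 0, 0.005], "turn": [0.002, 0.004, 0], "hand": 0.01},
    {"translation": [0.03, 0.02, 0], "turn": [0, 0, 0], "hand": 0.01},
    {"translation": [0.03, 0.02, 0], "turn": [0, 0, 0], "hand": 0.01},
    {"translation": [0.015, 0.02, 0], "turn": [0, 0, 0], "hand": 0.01}
  ]
}}

```text
time: 3.75
ee_pos: [0.5393, -0.1567, 0.1073]
eef_rot: [1.0, -0.004, -0.001, 0.001]
ft_force: [-1.0, 0.4, -3.6]
width: 0.017
```

{"method": "apply_moves", "body": {
  "deltas": [
    {"translation": [0, 0, 0], "turn": [0, 0, 0], "hand": 0.01},
    {"translation": [0, 0, 0], "turn": [0, 0, 0], "hand": 0.01},
    {"translation": [0, 0, 0], "turn": [0, 0, 0], "hand": 0.01}
  ]
}}

```text
time: 4.05
ee_pos: [0.5428, -0.1526, 0.1081]
eef_rot: [1.0, -0.002, 0.0, -0.0]
ft_force: [-0.1, -0.5, -2.7]
width: 0.0173
```

```bash
python3 st.py
```

```text
t 4.05 p [ 0.5428 -0.1526  0.1081] F [-0.1216 -0.5054 -2.7157] w 0.0173 jawdir -90.1768409242707 z [ 0.      0.0003 -1.    ] q [ 0.4826  0.3289 -0.341   1.7612  0.123   1.0724 -1.4743]
```

{"method": "apply_moves", "body": {
  "deltas": [
    {"translation": [0, 0.0175, -0.006], "turn": [0, 0, 0], "hand": 0.01},
    {"translation": [0, 0, -0.008], "turn": [0, 0, 0], "hand": 0.01},
    {"translation": [0, 0, -0.004], "turn": [0, 0, 0], "hand": 0.01},
    {"translation": [0, 0, -0.002], "turn": [0, 0, 0], "hand": 0.01},
    {"translation": [0, 0, 0], "turn": [0, 0, 0], "hand": 0.01}
  ]
}}

```text
time: 4.55
ee_pos: [0.5412, -0.1398, 0.0878]
eef_rot: [1.0, -0.005, -0.0, 0.001]
ft_force: [-0.6, -0.3, -3.2]
width: 0.0174
```

```bash
python3 st.py
```

```text
t 4.55 p [ 0.5412 -0.1398  0.0878] F [-0.5521 -0.2601 -3.1702] w 0.0174 jawdir -90.54781195336786 z [-0.0007 -0.0021 -1.    ] q [ 0.4625  0.3435 -0.3441  1.7906  0.1354  1.0306 -1.5133]
```

{"method": "apply_moves", "body": {
  "deltas": [
    {"translation": [0.01, 0.002, -0.001], "turn": [0, 0, 0.008], "hand": 0.01},
    {"translation": [0.015, 0, -0.0005], "turn": [0, 0, 0], "hand": 0.01},
    {"translation": [0.008, 0, 0], "turn": [0, 0, 0], "hand": 0.01},
    {"translation": [0.004, 0, 0], "turn": [0, 0, 0], "hand": 0.01},
    {"translation": [0.004, 0, 0], "turn": [0, 0, 0], "hand": 0.01}
  ]
}}

```text
time: 5.05
ee_pos: [0.5848, -0.1402, 0.0897]
eef_rot: [1.0, -0.002, 0.001, 0.002]
ft_force: [-0.8, -0.8, -2.7]
width: 0.0172
```

```bash
python3 st.py
```

```text
t 5.05 p [ 0.5848 -0.1402  0.0897] F [-0.7839 -0.8152 -2.673 ] w 0.0172 jawdir -90.22338877336755 z [ 0.0016 -0.0042 -1.    ] q [ 0.4288  0.4229 -0.3368  1.678   0.1603  1.0653 -1.5328]
```

{"method": "apply_moves", "body": {
  "deltas": [
    {"translation": [-0.001, 0, -0.003], "turn": [-0.004, 0.001, 0.004], "hand": 0.01},
    {"translation": [0, 0, -0.001], "turn": [0, 0, 0], "hand": 0.01},
    {"translation": [0, 0, 0], "turn": [0, 0, 0], "hand": 0.01}
  ]
}}

```text
time: 5.35
ee_pos: [0.5869, -0.1401, 0.0893]
eef_rot: [1.0, 0.0, 0.004, 0.005]
ft_force: [-0.8, -0.6, -2.0]
width: 0.0172
```

```bash
python3 st.py
```

```text
t 5.35 p [ 0.5869 -0.1401  0.0893] F [-0.8218 -0.6352 -1.9677] w 0.0172 jawdir -89.95177814166101 z [ 0.0073 -0.0095 -0.9999] q [ 0.4258  0.4227 -0.3368  1.6792  0.1661  1.0584 -1.5341]
```

{"method": "apply_moves", "body": {
  "deltas": [
    {"translation": [-0.006, 0, 0], "turn": [0.0095, 0.007, 0], "hand": 0.01},
    {"translation": [0, 0, -0.003], "turn": [0, 0, 0], "hand": 0.01},
    {"translation": [0, 0, 0], "turn": [0, 0, 0], "hand": 0.01}
  ]
}}

```text
time: 5.65
ee_pos: [0.5819, -0.1402, 0.0892]
eef_rot: [1.0, 0.001, 0.002, -0.0]
ft_force: [-1.8, 0.1, -1.1]
width: 0.0171
```

```bash
python3 st.py
```

```text
t 5.65 p [ 0.5819 -0.1402  0.0892] F [-1.8116  0.0859 -1.1254] w 0.0171 jawdir -89.94250403674165 z [ 0.0043  0.0002 -1.    ] q [ 0.4358  0.4171 -0.3398  1.6877  0.1547  1.059  -1.5222]
```

```bash
python3 - <<'E'
from h import *
s=camera('side');c=calibration('side')
u,v=proj(c,[.59,-.13,.05]).astype(int);print(u,v)
cr=s[v-60:v+60,u-80:u+80,::-1];cv2.imwrite('pics/s2.png',cv2.resize(cr,None,fx=5,fy=5,interpolation=cv2.INTER_CUBIC))
E
```

```text
349 199
```

View pics/s2.png

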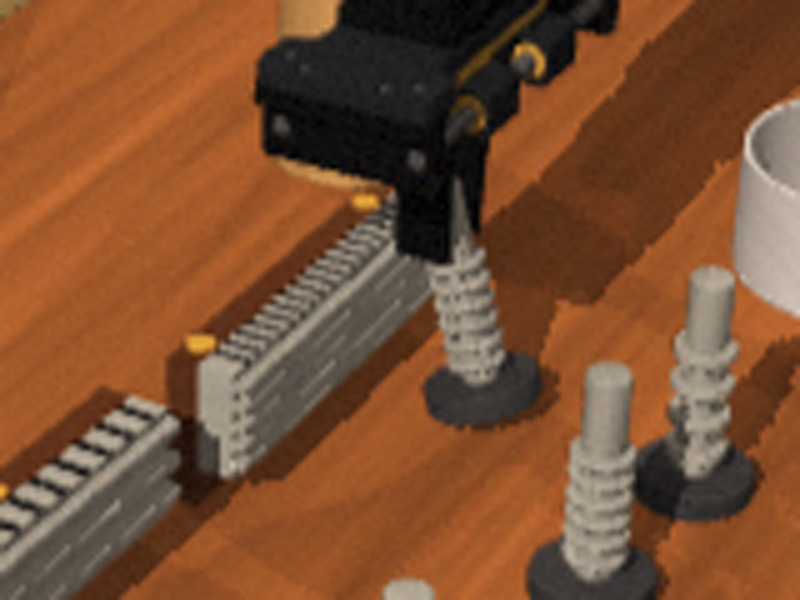

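The picture shows the foot has pivoted in the jaws: its base drags back and it leans about 15°. I'll release it so it stands, then carry the feet just off the bench with full grip instead of dragging them.

{"method": "apply_moves", "body": {
  "deltas": [
    {"translation": [-0.004, 0, 0], "turn": [0, 0.004, 0], "hand": 0.035},
    {"translation": [-0.004, 0, 0], "turn": [0, 0, 0], "hand": 0.045},
    {"translation": [-0.004, 0, 0], "turn": [0, 0, 0], "hand": 0.045},
    {"translation": [-0.004, 0, 0], "turn": [0, 0, 0], "hand": 0.045},
    {"translation": [0, 0, 0], "turn": [0, 0, 0], "hand": 0.045}
  ]
}}

```text
time: 6.2
ee_pos: [0.5629, -0.1412, 0.0878]
eef_rot: [1.0, -0.0, -0.001, -0.0]
ft_force: [-0.5, 0.3, 0.7]
width: 0.0431
```

```bash
python3 - <<'E'
exec(open('st.py').read())
s=camera('side');c=calibration('side')
u,v=proj(c,[.57,-.14,.05]).astype(int);print(u,v)
cr=s[v-60:v+60,u-80:u+80,::-1];cv2.imwrite('pics/s3.png',cv2.resize(cr,None,fx=5,fy=5,interpolation=cv2.INTER_CUBIC))
E
```

```text
t 6.2 p [ 0.5629 -0.1412  0.0878] F [-0.4837  0.2694  0.6867] w 0.0431 jawdir -90.0046635840156 z [-0.0023  0.     -1.    ] q [ 0.4497  0.3871 -0.3418  1.7322  0.1467  1.0497 -1.5132]
360 199
```

View pics/s3.png

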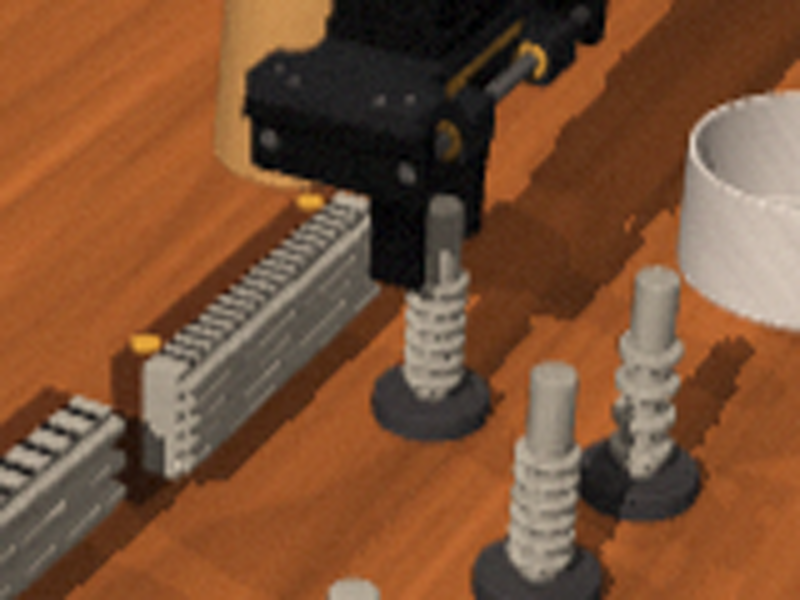

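Released, it stands upright. Its top is at side pixel (369,180) and its base at (366,218).

```bash
python3 - <<'E'
from h import *
c=calibration('side');print(ray(c,369,180.5,.1),ray(c,366.2,218,.012), ray(c,390,213,.1), ray(c,411,194,.1))
E
```

```text
[ 0.552 -0.138] [ 0.5522 -0.1355] [ 0.4635 -0.0407] [ 0.4567 -0.1278]
```

{"method": "apply_moves", "body": {
  "deltas": [
    {"translation": [-0.01, 0.004, 0], "turn": [0, -0.002, 0], "hand": 0.045},
    {"translation": [0, 0, 0], "turn": [0, 0, 0], "hand": 0.03},
    {"translation": [0, 0, 0], "turn": [0, 0, 0], "hand": 0.01},
    {"translation": [0, 0, 0], "turn": [0, 0, 0], "hand": 0.01},
    {"translation": [0, 0, 0], "turn": [0, 0, 0], "hand": 0.01}
  ],
  "newtons": 60
}}

```text
time: 6.75
ee_pos: [0.5541, -0.1375, 0.0881]
eef_rot: [1.0, -0.0, 0.001, 0.0]
ft_force: [-0.2, -1.0, 1.2]
width: 0.0208
```

{"method": "apply_moves", "body": {
  "deltas": [
    {"translation": [0, 0, 0], "turn": [0, 0, 0], "hand": 0.01},
    {"translation": [0, 0, 0], "turn": [0, 0, 0], "hand": 0.01}
  ]
}}

```text
time: 6.95
ee_pos: [0.5543, -0.1378, 0.0878]
eef_rot: [1.0, -0.0, 0.0, 0.0]
ft_force: [-0.4, 0.5, 0.9]
width: 0.017
```

```bash
python3 st.py
```

```text
t 6.95 p [ 0.5543 -0.1378  0.0878] F [-0.3664  0.4771  0.8889] w 0.017 jawdir -90.02125658318226 z [ 0.0008 -0.0002 -1.    ] q [ 0.4531  0.3673 -0.3454  1.7592  0.1417  1.0386 -1.5142]
```

{"method": "apply_moves", "body": {
  "deltas": [
    {"translation": [0, 0, 0.004], "turn": [0, 0, 0], "hand": 0.01},
    {"translation": [0, 0, 0], "turn": [0, 0, 0], "hand": 0.01}
  ]
}}

```text
time: 7.15
ee_pos: [0.5539, -0.1376, 0.0915]
eef_rot: [1.0, -0.0, -0.0, -0.0]
ft_force: [1.1, -0.2, -2.6]
width: 0.0166
```

```bash
python3 st.py
```

```text
t 7.15 p [ 0.5539 -0.1376  0.0915] F [ 1.1251 -0.2081 -2.5543] w 0.0166 jawdir -90.01780810964745 z [-0.0005  0.0003 -1.    ] q [ 0.4539  0.3631 -0.3463  1.7561  0.1393  1.0469 -1.5126]
```

{"method": "apply_moves", "body": {
  "deltas": [
    {"translation": [0.013, 0, 0], "turn": [0, 0, 0], "hand": 0.01},
    {"translation": [0.01, 0, 0], "turn": [0, 0, 0], "hand": 0.01},
    {"translation": [0, 0, -0.002], "turn": [0, 0, 0], "hand": 0.01},
    {"translation": [0, 0, 0], "turn": [0, 0, 0], "hand": 0.01}
  ]
}}

```text
time: 7.55
ee_pos: [0.5768, -0.1374, 0.0886]
eef_rot: [1.0, -0.0, -0.001, -0.0]
ft_force: [-1.0, -0.0, -2.6]
width: 0.0167
```

```bash
python3 st.py
```

```text
t 7.55 p [ 0.5768 -0.1374  0.0886] F [-0.9955 -0.0497 -2.5765] w 0.0167 jawdir -90.01437801887445 z [-0.0026  0.0009 -1.    ] q [ 0.4347  0.4115 -0.3412  1.6971  0.1532  1.0621 -1.5264]
```

Height is 0.8 mm clear. Next I push in by small steps.

{"method": "apply_moves", "body": {
  "deltas": [
    {"translation": [0.005, 0, 0], "turn": [0, -0.0026, 0], "hand": 0.01},
    {"translation": [0.004, 0, -0.0005], "turn": [0, 0, 0], "hand": 0.01},
    {"translation": [0.003, 0, 0], "turn": [0, 0, 0], "hand": 0.01},
    {"translation": [0.002, 0, 0], "turn": [0, 0, 0], "hand": 0.01}
  ]
}}

```text
time: 7.95
ee_pos: [0.5904, -0.1377, 0.0886]
eef_rot: [1.0, -0.0, -0.001, -0.0]
ft_force: [-0.9, 0.2, -2.9]
width: 0.0164
```

```bash
python3 st.py
```

```text
t 7.95 p [ 0.5904 -0.1377  0.0886] F [-0.9124  0.2205 -2.8602] w 0.0164 jawdir -90.04099124202266 z [-0.0018  0.0004 -1.    ] q [ 0.4242  0.4368 -0.3383  1.6613  0.1603  1.0727 -1.5332]
```

{"method": "apply_moves", "body": {
  "deltas": [
    {"translation": [0.003, 0, -0.0003], "turn": [0, -0.002, 0], "hand": 0.01},
    {"translation": [0.002, 0, -0.0003], "turn": [0, 0, 0], "hand": 0.01},
    {"translation": [0.002, 0, 0], "turn": [0, 0, 0], "hand": 0.01},
    {"translation": [0.002, 0, 0], "turn": [0, 0, 0], "hand": 0.01}
  ]
}}

```text
time: 8.35
ee_pos: [0.5948, -0.1378, 0.088]
eef_rot: [1.0, -0.001, -0.006, -0.0]
ft_force: [-14.2, 1.5, 9.1]
width: 0.017
```

```bash
python3 st.py
```

```text
t 8.35 p [ 0.5948 -0.1378  0.088 ] F [-14.2306   1.4886   9.0604] w 0.017 jawdir -90.09640839927373 z [-0.0122  0.0006 -0.9999] q [ 0.4176  0.4524 -0.3357  1.6404  0.1642  1.0889 -1.5374]
```

{"method": "apply_moves", "body": {
  "deltas": [
    {"translation": [-0.001, 0, 0], "turn": [0, -0.012, 0], "hand": 0.01},
    {"translation": [0, 0, 0], "turn": [0, 0, 0], "hand": 0.01}
  ]
}}

```text
time: 8.55
ee_pos: [0.5935, -0.1378, 0.0879]
eef_rot: [1.0, -0.001, -0.0, -0.0]
ft_force: [-1.1, 0.5, -2.2]
width: 0.0166
```

```bash
python3 st.py
```

```text
t 8.55 p [ 0.5935 -0.1378  0.0879] F [-1.0701  0.5484 -2.2273] w 0.0166 jawdir -90.09981419037325 z [-0.0007  0.0006 -1.    ] q [ 0.4221  0.4429 -0.3374  1.6543  0.1616  1.0728 -1.5353]
```

{"method": "apply_moves", "body": {
  "deltas": [
    {"translation": [0, 0, 0], "turn": [0, 0, 0], "hand": 0.02},
    {"translation": [0, 0, 0], "turn": [0, 0, 0], "hand": 0.03},
    {"translation": [0, 0, 0], "turn": [0, 0, 0], "hand": 0.045},
    {"translation": [0, 0, 0], "turn": [0, 0, 0], "hand": 0.045},
    {"translation": [0, 0, 0], "turn": [0, 0, 0], "hand": 0.045}
  ]
}}

```text
time: 9.05
ee_pos: [0.5954, -0.1379, 0.0889]
eef_rot: [1.0, -0.001, 0.001, -0.0]
ft_force: [0.7, 1.0, 0.2]
width: 0.0419
```

```bash
python3 st.py
```

```text
t 9.05 p [ 0.5954 -0.1379  0.0889] F [0.689  0.9972 0.1785] w 0.0419 jawdir -90.0960410141233 z [ 0.0029  0.0002 -1.    ] q [ 0.4217  0.4431 -0.3376  1.6517  0.1618  1.0715 -1.5354]
```

{"method": "apply_moves", "body": {
  "deltas": [
    {"translation": [0, 0, 0.03], "turn": [0, 0, 0], "hand": 0.045},
    {"translation": [-0.02, 0, 0.04], "turn": [0, 0, 0], "hand": 0.06},
    {"translation": [-0.04, 0.025, 0], "turn": [0, 0, 0], "hand": 0.087},
    {"translation": [-0.04, 0.04, 0], "turn": [0, 0, 0], "hand": 0.087},
    {"translation": [-0.02, 0.02, 0], "turn": [0, 0, 0], "hand": 0.087}
  ]
}}

```text
time: 9.55
ee_pos: [0.4756, -0.0551, 0.1602]
eef_rot: [1.0, -0.003, 0.002, -0.0]
ft_force: [0.3, -0.4, 1.1]
width: 0.0695
```

```bash
python3 st.py; python3 - <<'E'
from h import *
s=camera('side');t=camera('top');cv2.imwrite('pics/side4.png',s[:,:,::-1]);cv2.imwrite('pics/top4.png',t[:,:,::-1])
c=calibration('side');u,v=proj(c,[.59,-.13,.05]).astype(int)
a=cv2.resize(s[v-50:v+50,u-65:u+65,::-1],None,fx=3,fy=3,interpolation=cv2.INTER_CUBIC)
c=calibration('top');u,v=proj(c,[.55,-.13,.05]).astype(int)
b=cv2.resize(t[v-50:v+50,u-65:u+65,::-1],None,fx=3,fy=3,interpolation=cv2.INTER_CUBIC);cv2.imwrite('pics/c4.png',np.hstack([a,b]))
E
```

```text
t 9.55 p [ 0.4756 -0.0551  0.1602] F [ 0.3329 -0.4209  1.0541] w 0.0695 jawdir -90.35589540802799 z [ 0.0046  0.0004 -1.    ] q [ 0.4239  0.0942 -0.4208  1.9187  0.042   1.1326 -1.5899]
```

View pics/c4.png

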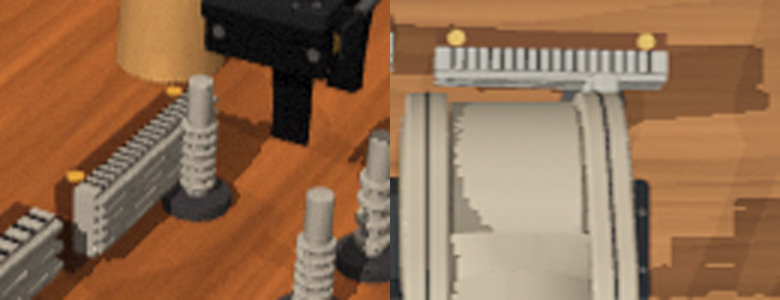

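Crop c4 shows D standing upright at the fine gauge, with threads meshed. Next is B.

{"method": "apply_moves", "body": {
  "deltas": [
    {"translation": [-0.01, 0.015, 0], "turn": [0, 0.0045, 0.006], "hand": 0.087},
    {"translation": [0, 0, -0.02], "turn": [0, 0, 0], "hand": 0.087},
    {"translation": [0, 0, -0.03], "turn": [0, 0, 0], "hand": 0.07},
    {"translation": [0, 0, -0.014], "turn": [0, 0, 0], "hand": 0.06},
    {"translation": [0, 0, 0], "turn": [0, 0, 0], "hand": 0.06}
  ]
}}

```text
time: 10.15
ee_pos: [0.467, -0.0386, 0.0962]
eef_rot: [1.0, 0.001, 0.002, 0.0]
ft_force: [-0.4, -0.6, -0.4]
width: 0.0709
```

```bash
python3 st.py;  python3 - <<'E'
from h import *
print(ray(calibration('side'),351,176.7,.1))
E
```

```text
t 10.15 p [ 0.467  -0.0386  0.0962] F [-0.3892 -0.6469 -0.4422] w 0.0709 jawdir -89.84929354199949 z [ 0.0044 -0.0006 -1.    ] q [ 0.3959  0.1523 -0.4362  2.0078  0.0775  0.9925 -1.6461]
[ 0.5912 -0.1347]
```

{"method": "apply_moves", "body": {
  "deltas": [
    {"translation": [-0.0055, -0.001, -0.008], "turn": [0, 0.004, 0], "hand": 0.05},
    {"translation": [0, 0, 0], "turn": [0, 0, 0], "hand": 0.05},
    {"translation": [0, 0, 0], "turn": [0, 0, 0], "hand": 0.03},
    {"translation": [0, 0, 0], "turn": [0, 0, 0], "hand": 0.01},
    {"translation": [0, 0, 0], "turn": [0, 0, 0], "hand": 0.01}
  ]
}}

```text
time: 10.65
ee_pos: [0.4628, -0.0397, 0.0899]
eef_rot: [1.0, 0.001, 0.001, 0.0]
ft_force: [0.5, -0.4, 0.4]
width: 0.034
```

{"method": "apply_moves", "body": {
  "deltas": [
    {"translation": [0, 0, 0], "turn": [0, 0, 0], "hand": 0.01},
    {"translation": [0, 0, 0], "turn": [0, 0, 0], "hand": 0.01},
    {"translation": [0, 0, 0], "turn": [0, 0, 0], "hand": 0.01},
    {"translation": [0, 0, 0], "turn": [0, 0, 0], "hand": 0.01}
  ]
}}

```text
time: 11.05
ee_pos: [0.4632, -0.0397, 0.0905]
eef_rot: [1.0, 0.001, 0.002, 0.0]
ft_force: [-0.6, 0.3, -0.5]
width: 0.0166
```

```bash
python3 st.py
```

```text
t 11.05 p [ 0.4632 -0.0397  0.0905] F [-0.5672  0.3256 -0.4526] w 0.0166 jawdir -89.87860945010868 z [ 0.004  -0.0007 -1.    ] q [ 0.398   0.1527 -0.4354  2.0212  0.0783  0.9792 -1.6451]
```

{"method": "apply_moves", "body": {
  "deltas": [
    {"translation": [0, 0, 0.008], "turn": [0, 0, 0], "hand": 0.01},
    {"translation": [0.02, 0, 0], "turn": [0, 0, 0], "hand": 0.01},
    {"translation": [0.035, -0.014, 0], "turn": [0, 0, 0], "hand": 0.01},
    {"translation": [0.025, -0.012, 0], "turn": [0, 0, 0], "hand": 0.01},
    {"translation": [0.005, 0, -0.002], "turn": [0, 0, 0], "hand": 0.01}
  ]
}}

```text
time: 11.55
ee_pos: [0.5493, -0.067, 0.0981]
eef_rot: [1.0, 0.001, 0.001, 0.001]
ft_force: [-0.2, 0.2, -2.9]
width: 0.0166
```

{"method": "apply_moves", "body": {
  "deltas": [
    {"translation": [0, 0, 0], "turn": [0, 0, 0], "hand": 0.01},
    {"translation": [0, 0, 0], "turn": [0, 0, 0], "hand": 0.01}
  ]
}}

```text
time: 11.75
ee_pos: [0.5486, -0.0664, 0.0976]
eef_rot: [1.0, 0.001, -0.0, 0.0]
ft_force: [-0.8, 0.5, -3.2]
width: 0.0167
```

```bash
python3 st.py
```

```text
t 11.75 p [ 0.5486 -0.0664  0.0976] F [-0.8303  0.4751 -3.2076] w 0.0167 jawdir -89.85794749585314 z [-0.0001 -0.001  -1.    ] q [ 0.3814  0.326  -0.4015  1.7966  0.1461  1.0481 -1.6427]
```

{"method": "apply_moves", "body": {
  "deltas": [
    {"translation": [0.015, 0, -0.003], "turn": [0, -0.003, 0], "hand": 0.01},
    {"translation": [0.012, 0, -0.002], "turn": [0, 0, 0], "hand": 0.01},
    {"translation": [0, 0, -0.002], "turn": [0, 0, 0], "hand": 0.01},
    {"translation": [0, 0, 0], "turn": [0, 0, 0], "hand": 0.01}
  ]
}}

```text
time: 12.15
ee_pos: [0.5735, -0.0651, 0.0908]
eef_rot: [1.0, 0.002, 0.0, 0.001]
ft_force: [-0.7, 0.0, -3.1]
width: 0.0167
```

```bash
python3 st.py
```

```text
t 12.15 p [ 0.5735 -0.0651  0.0908] F [-0.6697  0.0453 -3.1248] w 0.0167 jawdir -89.76415834329075 z [ 0.0005 -0.0013 -1.    ] q [ 0.3607  0.3826 -0.3944  1.7384  0.1673  1.0531 -1.6578]
```

{"method": "apply_moves", "body": {
  "deltas": [
    {"translation": [0.007, -0.001, 0], "turn": [0, 0, 0], "hand": 0.01},
    {"translation": [0.005, 0, 0], "turn": [0, 0, 0], "hand": 0.01},
    {"translation": [0.004, 0, 0], "turn": [0, 0, 0], "hand": 0.01},
    {"translation": [0.001, 0, 0], "turn": [0, 0, 0], "hand": 0.01}
  ]
}}

```text
time: 12.55
ee_pos: [0.5908, -0.0661, 0.0911]
eef_rot: [1.0, 0.002, -0.0, 0.001]
ft_force: [0.1, 0.5, -2.5]
width: 0.0167
```

```bash
python3 st.py
```

```text
t 12.55 p [ 0.5908 -0.0661  0.0911] F [ 0.0661  0.5245 -2.4646] w 0.0167 jawdir -89.75906779601387 z [-0.     -0.0015 -1.    ] q [ 0.3495  0.4165 -0.3891  1.6912  0.1777  1.0687 -1.662 ]
```

{"method": "apply_moves", "body": {
  "deltas": [
    {"translation": [0.0025, 0, 0], "turn": [0, 0, 0], "hand": 0.01},
    {"translation": [0.002, 0, 0], "turn": [0, 0, 0], "hand": 0.01},
    {"translation": [0.002, 0, 0], "turn": [0, 0, 0], "hand": 0.01},
    {"translation": [0.002, 0, 0], "turn": [0, 0, 0], "hand": 0.01}
  ]
}}

```text
time: 12.95
ee_pos: [0.5979, -0.0662, 0.0909]
eef_rot: [1.0, 0.002, -0.003, 0.001]
ft_force: [-13.9, 0.0, 10.3]
width: 0.0163
```

```bash
python3 st.py
```

```text
t 12.95 p [ 0.5979 -0.0662  0.0909] F [-13.8644   0.0046  10.2952] w 0.0163 jawdir -89.76794066758578 z [-0.0051 -0.0017 -1.    ] q [ 0.3431  0.4336 -0.3865  1.6676  0.1823  1.0811 -1.6647]
```

{"method": "apply_moves", "body": {
  "deltas": [
    {"translation": [0, 0, 0], "turn": [0, -0.008, 0], "hand": 0.01},
    {"translation": [0, 0, 0], "turn": [0, 0, 0], "hand": 0.03},
    {"translation": [0, 0, 0], "turn": [0, 0, 0], "hand": 0.045},
    {"translation": [0, 0, 0], "turn": [0, 0, 0], "hand": 0.045},
    {"translation": [0, 0, 0], "turn": [0, 0, 0], "hand": 0.045}
  ]
}}

```text
time: 13.45
ee_pos: [0.5986, -0.0661, 0.0922]
eef_rot: [1.0, 0.002, 0.002, 0.001]
ft_force: [0.1, 0.9, 0.9]
width: 0.0402
```

{"method": "apply_moves", "body": {
  "deltas": [
    {"translation": [0, 0, 0.03], "turn": [0, 0, 0], "hand": 0.045},
    {"translation": [-0.02, 0, 0.03], "turn": [0, 0, 0], "hand": 0.06},
    {"translation": [-0.04, 0, 0], "turn": [0, 0, 0], "hand": 0.087},
    {"translation": [-0.045, -0.02, 0], "turn": [0, 0, 0], "hand": 0.087},
    {"translation": [-0.025, -0.03, 0], "turn": [0, 0, 0], "hand": 0.087}
  ]
}}

```text
time: 13.95
ee_pos: [0.4686, -0.1121, 0.1543]
eef_rot: [1.0, 0.006, 0.004, -0.0]
ft_force: [0.7, -1.1, -0.3]
width: 0.0695
```

```bash
python3 st.py
```

```text
t 13.95 p [ 0.4686 -0.1121  0.1543] F [ 0.7057 -1.0847 -0.2644] w 0.0695 jawdir -89.31440199835015 z [ 0.0079  0.0006 -1.    ] q [ 0.5098  0.1022 -0.3862  1.9223  0.0411  1.117  -1.4511]
```

{"method": "apply_moves", "body": {
  "deltas": [
    {"translation": [-0.011, -0.012, 0], "turn": [0, -0.007, -0.01], "hand": 0.07},
    {"translation": [0, 0, -0.025], "turn": [0, 0, 0], "hand": 0.06},
    {"translation": [0, 0, -0.02], "turn": [0, 0, 0], "hand": 0.06},
    {"translation": [0, 0, -0.01], "turn": [0, 0, 0], "hand": 0.06},
    {"translation": [0, 0, -0.003], "turn": [0, 0, 0], "hand": 0.06}
  ]
}}

```text
time: 14.45
ee_pos: [0.4553, -0.1302, 0.0978]
eef_rot: [1.0, -0.003, 0.011, 0.002]
ft_force: [-0.8, 0.2, -0.3]
width: 0.0604
```

```bash
python3 st.py
```

```text
t 14.45 p [ 0.4553 -0.1302  0.0978] F [-0.8374  0.174  -0.3462] w 0.0604 jawdir -90.35937719911864 z [ 0.0213 -0.0049 -0.9998] q [ 0.529   0.1419 -0.3675  2.0118  0.0629  0.9764 -1.4463]
```

{"method": "apply_moves", "body": {
  "deltas": [
    {"translation": [0, 0.002, -0.007], "turn": [0.005, 0.021, 0.006], "hand": 0.05},
    {"translation": [0, 0, 0], "turn": [0, 0, 0], "hand": 0.05},
    {"translation": [0, 0, 0], "turn": [0, 0, 0], "hand": 0.05}
  ]
}}

```text
time: 14.75
ee_pos: [0.4565, -0.1276, 0.0913]
eef_rot: [1.0, 0.001, -0.0, -0.0]
ft_force: [0.8, 0.4, -0.7]
width: 0.051
```

```bash
python3 st.py
```

```text
t 14.75 p [ 0.4565 -0.1276  0.0913] F [ 0.7718  0.4337 -0.7027] w 0.051 jawdir -89.91239529621812 z [-0.0004  0.0007 -1.    ] q [ 0.5215  0.1682 -0.3688  1.9983  0.0716  0.988  -1.4512]
```

{"method": "apply_moves", "body": {
  "deltas": [
    {"translation": [0, 0, -0.002], "turn": [0, 0, 0], "hand": 0.03},
    {"translation": [0, 0, 0], "turn": [0, 0, 0], "hand": 0.01},
    {"translation": [0, 0, 0], "turn": [0, 0, 0], "hand": 0.01},
    {"translation": [0, 0, 0], "turn": [0, 0, 0], "hand": 0.01},
    {"translation": [0, 0, 0], "turn": [0, 0, 0], "hand": 0.01}
  ]
}}

```text
time: 15.25
ee_pos: [0.4575, -0.1275, 0.0903]
eef_rot: [1.0, 0.001, 0.001, -0.0]
ft_force: [0.8, 1.2, -0.3]
width: 0.0178
```

{"method": "apply_moves", "body": {
  "deltas": [
    {"translation": [0, 0, 0], "turn": [0, 0, 0], "hand": 0.01},
    {"translation": [0, 0, 0.008], "turn": [0, 0, 0], "hand": 0.01},
    {"translation": [0.02, 0, 0], "turn": [0, 0, 0], "hand": 0.01},
    {"translation": [0.03, 0.02, 0], "turn": [0, 0, 0], "hand": 0.01},
    {"translation": [0.02, 0.04, 0], "turn": [0, 0, 0], "hand": 0.01}
  ]
}}

```text
time: 15.75
ee_pos: [0.526, -0.0733, 0.0992]
eef_rot: [1.0, -0.005, -0.001, 0.002]
ft_force: [1.0, 0.6, -3.5]
width: 0.0165
```

{"method": "apply_moves", "body": {
  "deltas": [
    {"translation": [0, 0.04, 0], "turn": [0, 0, 0], "hand": 0.01},
    {"translation": [0, 0.04, 0], "turn": [0, 0, 0], "hand": 0.01},
    {"translation": [0, 0.025, 0], "turn": [0, 0, 0], "hand": 0.01},
    {"translation": [0, 0.01, 0], "turn": [0, 0, 0], "hand": 0.01},
    {"translation": [0, 0, 0], "turn": [0, 0, 0], "hand": 0.01}
  ]
}}

```text
time: 16.25
ee_pos: [0.5273, 0.0514, 0.1007]
eef_rot: [1.0, -0.002, -0.001, 0.0]
ft_force: [0.9, -0.5, -2.6]
width: 0.0165
```

```bash
python3 st.py
```

```text
t 16.25 p [0.5273 0.0514 0.1007] F [ 0.8894 -0.514  -2.6205] w 0.0165 jawdir -90.22437713755363 z [-0.0013 -0.0003 -1.    ] q [ 0.2337  0.2862 -0.4745  1.8478  0.1497  1.044  -1.8747]
```

{"method": "apply_moves", "body": {
  "deltas": [
    {"translation": [0.02, 0.006, -0.003], "turn": [0, 0, -0.015], "hand": 0.01},
    {"translation": [0.02, 0.004, -0.002], "turn": [0, 0, 0], "hand": 0.01},
    {"translation": [0.01, 0, -0.002], "turn": [0, 0, 0], "hand": 0.01},
    {"translation": [0, 0, -0.001], "turn": [0, 0, 0], "hand": 0.01},
    {"translation": [0, 0, 0], "turn": [0, 0, 0], "hand": 0.01}
  ]
}}

```text
time: 16.75
ee_pos: [0.5782, 0.0527, 0.0921]
eef_rot: [1.0, -0.014, -0.002, 0.002]
ft_force: [-0.5, -0.2, -3.5]
width: 0.0167
```

```bash
python3 st.py
```

```text
t 16.75 p [0.5782 0.0527 0.0921] F [-0.5277 -0.1801 -3.4549] w 0.0167 jawdir -91.56607686951493 z [-0.0038 -0.0049 -1.    ] q [ 0.1979  0.3997 -0.4494  1.7213  0.1985  1.07   -1.9154]
```

{"method": "apply_moves", "body": {
  "deltas": [
    {"translation": [0.01, 0, -0.0005], "turn": [0.005, -0.004, 0], "hand": 0.01},
    {"translation": [0.006, 0, 0], "turn": [0, 0, 0], "hand": 0.01},
    {"translation": [0.004, 0, 0], "turn": [0, 0, 0], "hand": 0.01},
    {"translation": [0.002, 0, 0], "turn": [0, 0, 0], "hand": 0.01}
  ]
}}

```text
time: 17.15
ee_pos: [0.6007, 0.0507, 0.0919]
eef_rot: [1.0, -0.014, 0.0, 0.0]
ft_force: [0.2, 0.6, -1.6]
width: 0.0165
```

```bash
python3 st.py
```

```text
t 17.15 p [0.6007 0.0507 0.0919] F [ 0.2411  0.5717 -1.6185] w 0.0165 jawdir -91.6597880050898 z [ 0.0001 -0.0007 -1.    ] q [ 0.1924  0.4405 -0.4408  1.6653  0.2083  1.0825 -1.9096]
```

{"method": "apply_moves", "body": {
  "deltas": [
    {"translation": [0.003, 0, -0.0005], "turn": [0, 0, 0], "hand": 0.01},
    {"translation": [0.002, 0, 0], "turn": [0, 0, 0], "hand": 0.01},
    {"translation": [0.002, 0, 0], "turn": [0, 0, 0], "hand": 0.01},
    {"translation": [0.002, 0, 0], "turn": [0, 0, 0], "hand": 0.01}
  ]
}}

```text
time: 17.55
ee_pos: [0.6095, 0.051, 0.0913]
eef_rot: [1.0, -0.014, -0.001, 0.0]
ft_force: [-8.2, -0.6, 2.3]
width: 0.0165
```

```bash
python3 st.py
```

```text
t 17.55 p [0.6095 0.051  0.0913] F [-8.1694 -0.6244  2.2952] w 0.0165 jawdir -91.62420748455493 z [-0.0019 -0.0009 -1.    ] q [ 0.1866  0.4598 -0.4372  1.6395  0.2138  1.092  -1.9092]
```

{"method": "apply_moves", "body": {
  "deltas": [
    {"translation": [0.0005, 0, -0.0005], "turn": [0, -0.002, 0], "hand": 0.01},
    {"translation": [0, 0, 0], "turn": [0, 0, 0], "hand": 0.03},
    {"translation": [0, 0, 0], "turn": [0, 0, 0], "hand": 0.045},
    {"translation": [0, 0, 0], "turn": [0, 0, 0], "hand": 0.045},
    {"translation": [0, 0, 0], "turn": [0, 0, 0], "hand": 0.045}
  ]
}}

```text
time: 18.05
ee_pos: [0.6106, 0.0515, 0.092]
eef_rot: [1.0, -0.014, 0.001, 0.0]
ft_force: [-0.1, 0.9, -0.3]
width: 0.0397
```

{"method": "apply_moves", "body": {
  "deltas": [
    {"translation": [0, 0, 0.03], "turn": [0, 0, 0], "hand": 0.045},
    {"translation": [-0.02, 0.01, 0.03], "turn": [0, 0, 0], "hand": 0.06},
    {"translation": [-0.04, 0.02, 0], "turn": [0, 0, 0], "hand": 0.087},
    {"translation": [-0.045, 0.02, 0], "turn": [0, 0, 0.015], "hand": 0.087},
    {"translation": [-0.025, 0.01, 0], "turn": [0, 0, 0.01], "hand": 0.087}
  ]
}}

```text
time: 18.55
ee_pos: [0.4801, 0.1111, 0.154]
eef_rot: [1.0, -0.004, 0.002, -0.0]
ft_force: [0.7, -0.1, 0.1]
width: 0.0692
```

```bash
python3 - <<'E'
exec(open('st.py').read())
c=calibration('wrist');im=camera('wrist');cv2.imwrite('pics/w5.png',im[:,:,::-1])
H,S,V=cv2.split(cv2.cvtColor(im,cv2.COLOR_RGB2HSV))
print('pred',proj(c,[.4625,.124,.1]))
m=(V>150)&(S<50);m[275:]=0
for b in blobs(m,60): print(np.array(b[:2]),b[2],ray(c,b[0],b[1],.1))
E
```

```text
t 18.55 p [0.4801 0.1111 0.154 ] F [ 0.6748 -0.1215  0.1088] w 0.0692 jawdir -90.41903357107462 z [ 0.0047  0.0004 -1.    ] q [ 0.1805  0.1437 -0.535   1.888   0.0824  1.1265 -1.9632]
pred [298.5105 292.4864]
[199.8691   7.0419] [193   0  14  15 191] [0.6185 0.1704]
[222.967    7.4725] [214   0  18  16 273] [0.6182 0.1588]
[248.1918   8.0308] [240   0  18  17 292] [0.6179 0.146 ]
[273.798    8.1205] [265   0  18  18 307] [0.6178 0.133 ]
[299.0228   8.5309] [291   0  17  19 307] [0.6175 0.1203]
[324.2703   8.8649] [316   0  18  19 333] [0.6173 0.1075]
[349.5735   9.4957] [341   0  18  20 347] [0.6169 0.0946]
[374.9776   9.7843] [366   0  19  21 357] [0.6167 0.0818]
[400.2088  10.0275] [391   0  19  22 364] [0.6165 0.069 ]
[358.1554  34.7397] [ 197    0  279   84 8168] [0.6054 0.0901]
[473.8243  10.9764] [467   0  15  24 296] [0.6158 0.0316]
[573.2037  56.4376] [ 498   12  142   88 6485] [ 0.5945 -0.0225]
[577.0422  26.4448] [570  12  15  30 308] [ 0.6085 -0.022 ]
[592.0392  26.4673] [585  12  15  30 306] [ 0.6084 -0.0297]
[607.0554  26.5407] [600  12  15  31 307] [ 0.6084 -0.0374]
[622.082   26.5082] [615  12  15  30 305] [ 0.6083 -0.0451]
[303.0115 256.5293] [285 239  36  36 869] [0.4858 0.1208]
```

{"method": "apply_moves", "body": {
  "deltas": [
    {"translation": [-0.014, 0.011, 0], "turn": [0, 0.004, 0.006], "hand": 0.07},
    {"translation": [0, 0, -0.025], "turn": [0, 0, 0], "hand": 0.06},
    {"translation": [0, 0, -0.02], "turn": [0, 0, 0], "hand": 0.06},
    {"translation": [0, 0, -0.01], "turn": [0, 0, 0], "hand": 0.06},
    {"translation": [0, 0, -0.005], "turn": [0, 0, 0], "hand": 0.06}
  ]
}}

```text
time: 19.1
ee_pos: [0.4639, 0.1253, 0.0956]
eef_rot: [1.0, 0.002, 0.004, 0.0]
ft_force: [-0.3, -0.3, 0.1]
width: 0.0607
```

```bash
python3 st.py
```

```text
t 19.1 p [0.4639 0.1253 0.0956] F [-0.3045 -0.3288  0.149 ] w 0.0607 jawdir -89.74686747784226 z [ 0.0081 -0.0003 -1.    ] q [ 0.1485  0.19   -0.5478  1.9777  0.1214  0.9972 -2.023 ]
```

{"method": "apply_moves", "body": {
  "deltas": [
    {"translation": [-0.0005, 0, -0.006], "turn": [0, 0.007, 0], "hand": 0.04},
    {"translation": [0, 0, -0.001], "turn": [0, 0, 0], "hand": 0.04},
    {"translation": [0, 0, 0], "turn": [0, 0, 0], "hand": 0.01},
    {"translation": [0, 0, 0], "turn": [0, 0, 0], "hand": 0.01},
    {"translation": [0, 0, 0], "turn": [0, 0, 0], "hand": 0.01}
  ]
}}

```text
time: 19.6
ee_pos: [0.4648, 0.1253, 0.0894]
eef_rot: [1.0, 0.002, 0.001, -0.0]
ft_force: [0.2, 0.4, 0.1]
width: 0.0276
```

{"method": "apply_moves", "body": {
  "deltas": [
    {"translation": [0, 0, 0], "turn": [0, 0, 0], "hand": 0.01},
    {"translation": [0, 0, 0], "turn": [0, 0, 0], "hand": 0.01},
    {"translation": [0, 0, 0], "turn": [0, 0, 0], "hand": 0.01}
  ]
}}

```text
time: 19.9
ee_pos: [0.4649, 0.1251, 0.0897]
eef_rot: [1.0, 0.002, 0.001, -0.0]
ft_force: [0.1, 1.1, -2.3]
width: 0.0162
```

```bash
python3 st.py
```

```text
t 19.9 p [0.4649 0.1251 0.0897] F [ 0.1127  1.0808 -2.2724] w 0.0162 jawdir -89.8134813689554 z [ 0.0026  0.0003 -1.    ] q [ 0.1466  0.2042 -0.5456  1.9764  0.127   0.9912 -2.0268]
```

{"method": "apply_moves", "body": {
  "deltas": [
    {"translation": [0, 0, 0.008], "turn": [0, 0, 0], "hand": 0.01},
    {"translation": [0.02, 0, 0], "turn": [0, 0, -0.01], "hand": 0.01},
    {"translation": [0.035, 0, 0], "turn": [0, 0, -0.01], "hand": 0.01},
    {"translation": [0.025, 0, 0], "turn": [0, 0, 0], "hand": 0.01},
    {"translation": [0.015, 0, -0.002], "turn": [0, 0, 0], "hand": 0.01}
  ]
}}

```text
time: 20.4
ee_pos: [0.5608, 0.1247, 0.0977]
eef_rot: [1.0, -0.008, 0.001, 0.001]
ft_force: [-1.1, 0.2, -3.1]
width: 0.0165
```

{"method": "apply_moves", "body": {
  "deltas": [
    {"translation": [0, 0, 0], "turn": [0, 0, 0], "hand": 0.01},
    {"translation": [0, 0, 0], "turn": [0, 0, 0], "hand": 0.01}
  ]
}}

```text
time: 20.6
ee_pos: [0.5619, 0.1245, 0.0976]
eef_rot: [1.0, -0.009, 0.0, 0.0]
ft_force: [0.6, 0.6, -3.0]
width: 0.0164
```

```bash
python3 st.py
```

```text
t 20.6 p [0.5619 0.1245 0.0976] F [ 0.576   0.6143 -2.9555] w 0.0164 jawdir -91.00056325769526 z [ 0.0003 -0.0008 -1.    ] q [ 0.115   0.3881 -0.4983  1.7322  0.2082  1.0738 -2.0403]
```

{"method": "apply_moves", "body": {
  "deltas": [
    {"translation": [0.012, 0, -0.003], "turn": [0, 0, -0.01], "hand": 0.01},
    {"translation": [0.01, 0, -0.002], "turn": [0, 0, 0], "hand": 0.01},
    {"translation": [0, 0, -0.002], "turn": [0, 0, 0], "hand": 0.01},
    {"translation": [0, 0, 0], "turn": [0, 0, 0], "hand": 0.01}
  ]
}}

```text
time: 21.0
ee_pos: [0.5844, 0.1245, 0.0904]
eef_rot: [1.0, -0.014, -0.0, 0.001]
ft_force: [-0.3, 0.2, -3.1]
width: 0.0165
```

```bash
python3 st.py
```

```text
t 21.0 p [0.5844 0.1245 0.0904] F [-0.3062  0.19   -3.1172] w 0.0165 jawdir -91.58890672964225 z [-0.0003 -0.0014 -1.    ] q [ 0.1019  0.4394 -0.4839  1.6787  0.2277  1.0803 -2.0496]
```

{"method": "apply_moves", "body": {
  "deltas": [
    {"translation": [0.008, 0, 0.0003], "turn": [0, 0, 0], "hand": 0.01},
    {"translation": [0.006, 0, 0], "turn": [0, 0, 0], "hand": 0.01},
    {"translation": [0.004, 0, 0], "turn": [0, 0, 0], "hand": 0.01},
    {"translation": [0.002, 0, 0], "turn": [0, 0, 0], "hand": 0.01},
    {"translation": [0.002, 0, 0], "turn": [0, 0, 0], "hand": 0.01}
  ]
}}

```text
time: 21.5
ee_pos: [0.6078, 0.1246, 0.0909]
eef_rot: [1.0, -0.014, -0.0, 0.001]
ft_force: [-0.9, 0.1, -3.3]
width: 0.0166
```

```bash
python3 st.py
```

```text
t 21.5 p [0.6078 0.1246 0.0909] F [-0.8649  0.0509 -3.2521] w 0.0166 jawdir -91.57049504387646 z [-0.0005 -0.0015 -1.    ] q [ 0.0916  0.4836 -0.4735  1.6147  0.2413  1.1026 -2.0432]
```

{"method": "apply_moves", "body": {
  "deltas": [
    {"translation": [0.002, 0, -0.0005], "turn": [0, 0, 0], "hand": 0.01},
    {"translation": [0.002, 0, 0], "turn": [0, 0, 0], "hand": 0.01},
    {"translation": [0.002, 0, 0], "turn": [0, 0, 0], "hand": 0.01}
  ]
}}

```text
time: 21.8
ee_pos: [0.6128, 0.1246, 0.0902]
eef_rot: [1.0, -0.014, -0.002, 0.001]
ft_force: [-12.0, -1.3, 6.6]
width: 0.017
```

```bash
python3 st.py
```

```text
t 21.8 p [0.6128 0.1246 0.0902] F [-12.0047  -1.3307   6.6219] w 0.017 jawdir -91.55480934330679 z [-0.0037 -0.0021 -1.    ] q [ 0.0886  0.4961 -0.4708  1.5982  0.2442  1.1104 -2.0415]
```

{"method": "apply_moves", "body": {
  "deltas": [
    {"translation": [0, 0, 0], "turn": [0, -0.003, 0], "hand": 0.01},
    {"translation": [0, 0, 0], "turn": [0, 0, 0], "hand": 0.03},
    {"translation": [0, 0, 0], "turn": [0, 0, 0], "hand": 0.045},
    {"translation": [0, 0, 0], "turn": [0, 0, 0], "hand": 0.045},
    {"translation": [0, 0, 0], "turn": [0, 0, 0], "hand": 0.045}
  ]
}}

```text
time: 22.3
ee_pos: [0.6136, 0.125, 0.0914]
eef_rot: [1.0, -0.013, 0.0, 0.001]
ft_force: [-1.0, -0.3, 1.0]
width: 0.0404
```

{"method": "apply_moves", "body": {
  "deltas": [
    {"translation": [0, 0, 0.03], "turn": [0, 0, 0], "hand": 0.045},
    {"translation": [-0.02, 0, 0.04], "turn": [0, 0, 0], "hand": 0.06},
    {"translation": [-0.04, -0.02, 0.02], "turn": [0, 0, 0.01], "hand": 0.087},
    {"translation": [-0.045, -0.035, 0.02], "turn": [0, 0, 0.015], "hand": 0.087},
    {"translation": [-0.04, -0.035, 0.01], "turn": [0, 0, 0], "hand": 0.087}
  ]
}}

```text
time: 22.8
ee_pos: [0.4765, 0.0451, 0.2089]
eef_rot: [1.0, 0.003, 0.001, -0.001]
ft_force: [0.6, -1.1, 1.2]
width: 0.0693
```

{"method": "apply_moves", "body": {
  "deltas": [
    {"translation": [0, 0, 0], "turn": [0, 0, 0], "hand": 0.087},
    {"translation": [0, 0, 0], "turn": [0, 0, 0], "hand": 0.087}
  ]
}}

```text
time: 23.0
ee_pos: [0.4742, 0.0406, 0.2116]
eef_rot: [1.0, -0.0, 0.003, 0.001]
ft_force: [-0.1, 0.4, 0.8]
width: 0.0831
```

```bash
python3 - <<'E'
exec(open('st.py').read())
w=camera('wrist');sd=camera('side')
cv2.imwrite('pics/w6.png',w[:,:,::-1]);cv2.imwrite('pics/side6.png',sd[:,:,::-1])
c=calibration('side');u,v=proj(c,[.6,0,.05]).astype(int);print(u,v)
a=cv2.resize(sd[v-75:v+75,u-100:u+100,::-1],(500,375),interpolation=cv2.INTER_CUBIC)
b=cv2.resize(w[:200,:,::-1],(500,156))
cv2.imwrite('pics/c6.png',np.vstack([a,b]))
E
```

```text
t 23.0 p [0.4742 0.0406 0.2116] F [-0.0543  0.3681  0.8292] w 0.0831 jawdir -90.04218357395368 z [ 0.0061 -0.0025 -1.    ] q [ 0.3068  0.0444 -0.4988  1.8567  0.0263  1.2405 -1.7715]
315 226
```

View pics/c6.png

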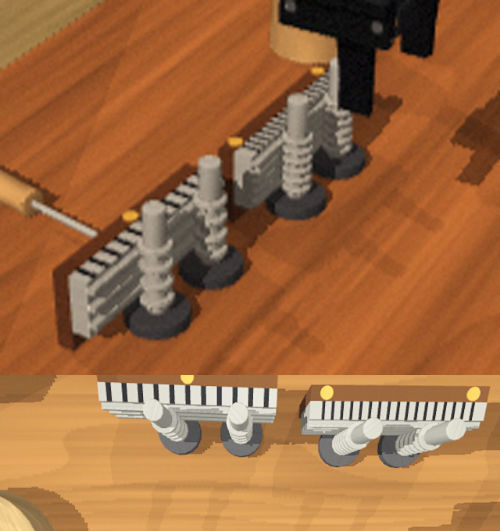

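The composite shows all four feet upright at their gauges: A and C at the coarse gauge, B and D at the fine one. Next is a numeric check of how deep each one sits.

```bash
python3 - <<'E'
from h import *
c=calibration('wrist');im=cv2.imread('pics/w6.png');H,S,V=cv2.split(cv2.cvtColor(im,cv2.COLOR_BGR2HSV))
m=(V<105)&(S<80);m[:40]=0;m[130:]=0
for b in blobs(m,150):
    x,y,w,h,_=b[2];near=ray(c,x+w/2,y+h-.5,.0)
    print('base',b[2],'near edge',near,'-> axis x',near[0]+.025, 'L/R y mid',(ray(c,x,y+h-25,.012)[1]+ray(c,x+w,y+h-25,.012)[1])/2)
for u,v in [(195,46),(306,48),(476,68),(584,68)]: print('top',ray(c,u,v,.1))
# grey columns: lower end of gauge front in feet-free columns
g=(S<60)&(V>110)
for u in (140,150,260,345,395,520,610):
    r=np.where(g[:130,u])[0]; 
    if len(r): print(u,r.min(),r.max(),'front low z.025',ray(c,u,r.max()+.5,.025))
E
```

```text
base [228  58  30  44 568] near edge [0.5856 0.1143] -> axis x 0.6105775788755807 L/R y mid 0.11072853022538004
base [283  60  14  25 217] near edge [0.6007 0.0691] -> axis x 0.6257268154439688 L/R y mid 0.06770920485532644
base [298  62  38  43 401] near edge [0.583  0.0436] -> axis x 0.6080020823125522 L/R y mid 0.04345116569386683
base [408  77  26  41 155] near edge [ 0.5714 -0.0571] -> axis x 0.5963524252194023 L/R y mid -0.052205554891869656
base [484  77  27  42 612] near edge [ 0.5706 -0.1313] -> axis x 0.5955547913974274 L/R y mid -0.12275974326243552
top [0.6087 0.1238]
top [0.6077 0.05  ]
top [ 0.5957 -0.0647]
top [ 0.5958 -0.1377]
140 34 48 front low z.025 [0.6252 0.1952]
150 10 53 front low z.025 [0.6214 0.1871]
260 39 58 front low z.025 [0.6176 0.0926]
345 17 61 front low z.025 [0.6154 0.0191]
395 36 75 front low z.025 [ 0.6043 -0.0249]
520 34 114 front low z.025 [ 0.5722 -0.1391]
610 35 68 front low z.025 [ 0.6103 -0.2121]
```

Seat depths read about 8 mm before the tips for all four (fine axes x≈0.596 against tips at 0.604; coarse 0.609 and 0.608 against 0.617 and 0.616). So all are seated and released together. Now I'll pack, starting with A.

{"method": "apply_moves", "body": {
  "deltas": [
    {"translation": [0.03, 0.02, 0], "turn": [0.002, 0.006, 0], "hand": 0.06},
    {"translation": [0.035, 0.02, -0.02], "turn": [0, 0, 0], "hand": 0.05},
    {"translation": [0.035, 0.02, -0.02], "turn": [0, 0, 0], "hand": 0.05},
    {"translation": [0.02, 0.013, -0.01], "turn": [0, 0, 0], "hand": 0.05},
    {"translation": [0, 0, -0.01], "turn": [0, 0, 0], "hand": 0.05}
  ]
}}

```text
time: 23.6
ee_pos: [0.6021, 0.1219, 0.1463]
eef_rot: [1.0, 0.001, -0.001, -0.002]
ft_force: [-0.1, 0.4, -0.0]
width: 0.0559
```

```bash
python3 st.py
```

```text
t 23.6 p [0.6021 0.1219 0.1463] F [-0.1491  0.4479 -0.0075] w 0.0559 jawdir -89.89117950780103 z [-0.0014  0.0036 -1.    ] q [ 0.1343  0.422  -0.5183  1.5801  0.2155  1.1978 -1.994 ]
```

{"method": "apply_moves", "body": {
  "deltas": [
    {"translation": [0.008, 0.002, -0.01], "turn": [-0.003, -0.001, 0], "hand": 0.045},
    {"translation": [0, 0, -0.02], "turn": [0, 0, 0], "hand": 0.045},
    {"translation": [0, 0, -0.015], "turn": [0, 0, 0], "hand": 0.045},
    {"translation": [0, 0, -0.005], "turn": [0, 0, 0], "hand": 0.045},
    {"translation": [0, 0, 0], "turn": [0, 0, 0], "hand": 0.045}
  ]
}}

```text
time: 24.1
ee_pos: [0.6087, 0.1275, 0.0879]
eef_rot: [1.0, 0.003, -0.005, -0.001]
ft_force: [0.4, -0.1, 0.1]
width: 0.0452
```

```bash
python3 st.py
```

```text
t 24.1 p [0.6087 0.1275 0.0879] F [ 0.3759 -0.0887  0.1202] w 0.0452 jawdir -89.62991949969872 z [-0.0095  0.0027 -1.    ] q [ 0.1101  0.5011 -0.5023  1.6039  0.2545  1.1115 -2.0198]
```

{"method": "apply_moves", "body": {
  "deltas": [
    {"translation": [0.001, -0.003, 0.001], "turn": [-0.003, -0.009, 0], "hand": 0.04},
    {"translation": [0, 0, 0], "turn": [0, 0, 0], "hand": 0.01},
    {"translation": [0, 0, 0], "turn": [0, 0, 0], "hand": 0.01},
    {"translation": [0, 0, 0], "turn": [0, 0, 0], "hand": 0.01},
    {"translation": [0, 0, 0], "turn": [0, 0, 0], "hand": 0.01}
  ]
}}

```text
time: 24.6
ee_pos: [0.6111, 0.124, 0.0922]
eef_rot: [1.0, 0.003, 0.002, 0.0]
ft_force: [0.1, 0.1, -3.5]
width: 0.017
```

{"method": "apply_moves", "body": {
  "deltas": [
    {"translation": [0, 0, 0], "turn": [0, 0, 0], "hand": 0.01},
    {"translation": [0, 0, 0.0015], "turn": [0, 0, 0], "hand": 0.01},
    {"translation": [-0.008, 0, 0], "turn": [0, 0, 0], "hand": 0.01},
    {"translation": [-0.008, 0, 0], "turn": [0, 0, 0], "hand": 0.01}
  ]
}}

```text
time: 25.0
ee_pos: [0.594, 0.1238, 0.0929]
eef_rot: [1.0, 0.003, 0.002, 0.0]
ft_force: [-0.8, -0.7, -3.4]
width: 0.0168
```

```bash
python3 st.py
```

```text
t 25.0 p [0.594  0.1238 0.0929] F [-0.7672 -0.6623 -3.4225] w 0.0168 jawdir -89.70112997604568 z [ 0.003  -0.0002 -1.    ] q [ 0.1227  0.4579 -0.5095  1.6534  0.2468  1.0917 -2.0224]
```

{"method": "apply_moves", "body": {
  "deltas": [
    {"translation": [-0.015, 0, 0], "turn": [0, 0, 0], "hand": 0.01},
    {"translation": [-0.015, 0, 0], "turn": [0, 0, 0], "hand": 0.01},
    {"translation": [-0.01, 0, 0.02], "turn": [0, 0, 0], "hand": 0.01},
    {"translation": [-0.01, 0.01, 0.03], "turn": [0, 0, 0], "hand": 0.01},
    {"translation": [-0.01, 0.03, 0.01], "turn": [0, 0, 0.1], "hand": 0.01}
  ]
}}

```text
time: 25.5
ee_pos: [0.5269, 0.1592, 0.1512]
eef_rot: [0.999, 0.05, -0.002, 0.003]
ft_force: [1.5, 0.9, -3.7]
width: 0.0167
```

{"method": "apply_moves", "body": {
  "deltas": [
    {"translation": [-0.01, 0.04, 0.005], "turn": [0, 0, 0.1], "hand": 0.01},
    {"translation": [-0.01, 0.04, 0], "turn": [0, 0, 0.1], "hand": 0.01},
    {"translation": [-0.01, 0.04, 0], "turn": [0, 0, 0.1], "hand": 0.01},
    {"translation": [-0.01, 0.03, 0], "turn": [0, 0, 0.1], "hand": 0.01},
    {"translation": [0, 0, 0], "turn": [0, 0, 0], "hand": 0.01}
  ]
}}

```text
time: 26.0
ee_pos: [0.4796, 0.3172, 0.1593]
eef_rot: [0.966, 0.259, 0.001, 0.003]
ft_force: [-0.5, 1.2, -3.8]
width: 0.0167
```

```bash
python3 - <<'E'
exec(open('st.py').read())
w=camera('side');cv2.imwrite('pics/s7.png',w[:,:,::-1])
w=camera('top');cv2.imwrite('pics/t7.png',w[:,:,::-1]);cv2.imwrite('pics/t7c.png',cv2.resize(w[180:360,80:400,::-1],None,fx=2.4,fy=2.4,interpolation=cv2.INTER_CUBIC))
E
```

```text
t 26.0 p [0.4796 0.3172 0.1593] F [-0.4904  1.2386 -3.7807] w 0.0167 jawdir -60.03285853267628 z [ 0.0036 -0.0045 -1.    ] q [-0.0776  0.3646 -0.7167  1.666   0.2595  1.2074 -1.9028]
```

View pics/s7.png

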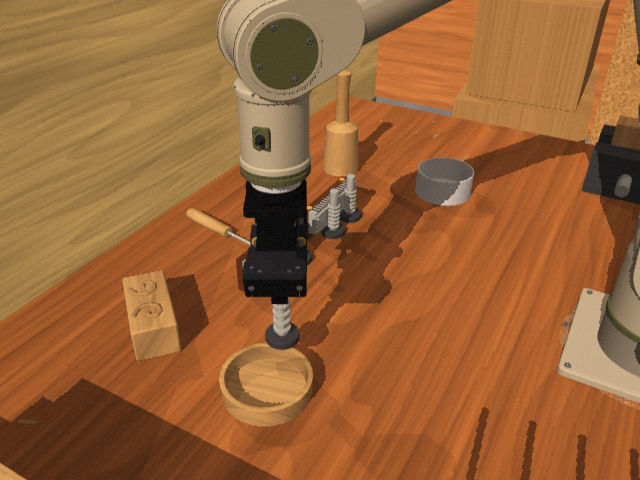

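{"method": "apply_moves", "body": {
  "deltas": [
    {"translation": [-0.002, 0.03, 0], "turn": [0.004, 0.003, 0], "hand": 0.01},
    {"translation": [-0.001, 0.028, 0], "turn": [0, 0, 0], "hand": 0.01},
    {"translation": [0, 0.007, -0.005], "turn": [0, 0, 0], "hand": 0.01},
    {"translation": [0, 0, -0.01], "turn": [0, 0, 0], "hand": 0.01},
    {"translation": [0, 0, 0], "turn": [0, 0, 0], "hand": 0.01}
  ]
}}

```text
time: 26.6
ee_pos: [0.4826, 0.3696, 0.1413]
eef_rot: [0.969, 0.247, -0.0, 0.006]
ft_force: [-0.5, 0.1, -2.7]
width: 0.0166
```

```bash
python3 st.py
```

```text
t 26.6 p [0.4826 0.3696 0.1413] F [-0.5215  0.1048 -2.7209] w 0.0166 jawdir -61.45336386279665 z [ 0.0021 -0.0109 -0.9999] q [-0.1892  0.4582 -0.7011  1.5914  0.3189  1.214  -2.0266]
```

{"method": "apply_moves", "body": {
  "deltas": [
    {"translation": [-0.006, 0.018, -0.005], "turn": [0.011, 0.002, 0], "hand": 0.01},
    {"translation": [0, 0, -0.01], "turn": [0, 0, 0], "hand": 0.01},
    {"translation": [0, 0, 0], "turn": [0, 0, 0], "hand": 0.01}
  ]
}}

```text
time: 26.9
ee_pos: [0.4779, 0.3842, 0.1246]
eef_rot: [0.97, 0.244, -0.0, 0.001]
ft_force: [-0.4, -1.4, -3.1]
width: 0.0166
```

```bash
python3 st.py
```

```text
t 26.9 p [0.4779 0.3842 0.1246] F [-0.434  -1.4252 -3.1295] w 0.0166 jawdir -61.77405677775551 z [-0.0001 -0.0022 -1.    ] q [-0.2137  0.4842 -0.6983  1.5964  0.3305  1.1839 -2.0601]
```

{"method": "apply_moves", "body": {
  "deltas": [
    {"translation": [-0.001, 0.005, -0.005], "turn": [0, 0, 0], "hand": 0.01},
    {"translation": [0, 0, -0.007], "turn": [0, 0, 0], "hand": 0.01},
    {"translation": [0, 0, -0.006], "turn": [0, 0, 0], "hand": 0.01},
    {"translation": [0, 0, -0.003], "turn": [0, 0, 0], "hand": 0.01},
    {"translation": [0, 0, 0], "turn": [0, 0, 0], "hand": 0.01}
  ]
}}

```text
time: 27.4
ee_pos: [0.4773, 0.3885, 0.1019]
eef_rot: [0.97, 0.243, -0.0, 0.001]
ft_force: [0.2, -0.1, -3.0]
width: 0.0165
```

```bash
python3 st.py
```

```text
t 27.4 p [0.4773 0.3885 0.1019] F [ 0.2182 -0.0592 -2.961 ] w 0.0165 jawdir -61.85373338209535 z [ 0.0002 -0.0028 -1.    ] q [-0.2291  0.5123 -0.6885  1.6102  0.3508  1.1478 -2.0806]
```

{"method": "apply_moves", "body": {
  "deltas": [
    {"translation": [0, 0, -0.003], "turn": [0.002, 0, 0], "hand": 0.01},
    {"translation": [0, 0, -0.002], "turn": [0, 0, 0], "hand": 0.01},
    {"translation": [0, 0, -0.001], "turn": [0, 0, 0], "hand": 0.01},
    {"translation": [0, 0, 0], "turn": [0, 0, 0], "hand": 0.01}
  ]
}}

```text
time: 27.8
ee_pos: [0.4784, 0.3893, 0.0988]
eef_rot: [0.97, 0.243, 0.002, -0.0]
ft_force: [-0.2, 0.4, -3.5]
width: 0.0164
```

```bash
python3 st.py
```

```text
t 27.8 p [0.4784 0.3893 0.0988] F [-0.1757  0.3523 -3.4703] w 0.0164 jawdir -61.878765556750345 z [ 0.0034  0.001  -1.    ] q [-0.2291  0.515  -0.6875  1.6136  0.3537  1.1374 -2.0824]
```

{"method": "apply_moves", "body": {
  "deltas": [
    {"translation": [-0.001, 0, -0.003], "turn": [0, 0.003, 0], "hand": 0.01},
    {"translation": [0, 0, -0.002], "turn": [0, 0, 0], "hand": 0.01},
    {"translation": [0, 0, 0], "turn": [0, 0, 0], "hand": 0.01}
  ]
}}

```text
time: 28.1
ee_pos: [0.4799, 0.3907, 0.099]
eef_rot: [0.97, 0.242, 0.004, -0.001]
ft_force: [-0.2, 0.1, -2.4]
width: 0.0165
```

```bash
python3 st.py
```

```text
t 28.1 p [0.4799 0.3907 0.099 ] F [-0.2039  0.0684 -2.3715] w 0.0165 jawdir -61.94244285670304 z [ 0.007   0.0039 -1.    ] q [-0.23    0.5155 -0.6869  1.6123  0.3553  1.1336 -2.0841]
```

{"method": "apply_moves", "body": {
  "deltas": [
    {"translation": [-0.002, -0.001, 0], "turn": [-0.004, 0.007, 0], "hand": 0.01},
    {"translation": [0, 0, 0], "turn": [0, 0, 0], "hand": 0.03},
    {"translation": [0, 0, 0], "turn": [0, 0, 0], "hand": 0.045},
    {"translation": [0, 0, 0], "turn": [0, 0, 0], "hand": 0.045},
    {"translation": [0, 0, 0], "turn": [0, 0, 0], "hand": 0.045}
  ]
}}

```text
time: 28.6
ee_pos: [0.478, 0.3899, 0.0987]
eef_rot: [0.97, 0.242, -0.0, -0.0]
ft_force: [-0.5, 0.1, -0.3]
width: 0.04
```

{"method": "apply_moves", "body": {
  "deltas": [
    {"translation": [0, 0, 0.03], "turn": [0, 0, 0], "hand": 0.045},
    {"translation": [0, 0, 0.04], "turn": [0, 0, 0], "hand": 0.05},
    {"translation": [0.01, -0.04, 0.02], "turn": [0, 0, -0.1], "hand": 0.05},
    {"translation": [0.015, -0.045, 0.01], "turn": [0, 0, -0.1], "hand": 0.05},
    {"translation": [0.015, -0.045, 0], "turn": [0, 0, -0.1], "hand": 0.05}
  ]
}}

```text
time: 29.1
ee_pos: [0.5136, 0.2639, 0.202]
eef_rot: [0.995, 0.098, -0.001, -0.003]
ft_force: [1.3, 0.2, -0.6]
width: 0.0497
```

{"method": "apply_moves", "body": {
  "deltas": [
    {"translation": [0.025, -0.045, 0], "turn": [0, 0, -0.1], "hand": 0.05},
    {"translation": [0.025, -0.045, 0], "turn": [0, 0, -0.09], "hand": 0.05},
    {"translation": [0.02, -0.04, 0], "turn": [0, 0, 0], "hand": 0.05},
    {"translation": [0, 0, 0], "turn": [0, 0, 0], "hand": 0.05}
  ]
}}

```text
time: 29.5
ee_pos: [0.586, 0.1244, 0.2037]
eef_rot: [1.0, -0.008, 0.002, -0.002]
ft_force: [-0.2, 0.4, -1.3]
width: 0.0498
```

```bash
python3 - <<'E'
exec(open('st.py').read())
w=camera('side');t=camera('top');cv2.imwrite('pics/s8.png',w[:,:,::-1]);cv2.imwrite('pics/t8.png',t[:,:,::-1])
a=cv2.resize(w[320:440,180:340,::-1],(400,300),interpolation=cv2.INTER_CUBIC);b=cv2.resize(t[225:330,90:230,::-1],(400,300),interpolation=cv2.INTER_CUBIC)
cv2.imwrite('pics/c8.png',np.hstack([a,b]))
E
```

```text
t 29.5 p [0.586  0.1244 0.2037] F [-0.1679  0.4256 -1.28  ] w 0.0498 jawdir -90.87444567593069 z [ 0.0037  0.0035 -1.    ] q [ 0.1489  0.3408 -0.5376  1.5593  0.1773  1.2861 -1.9986]
```

View pics/c8.png

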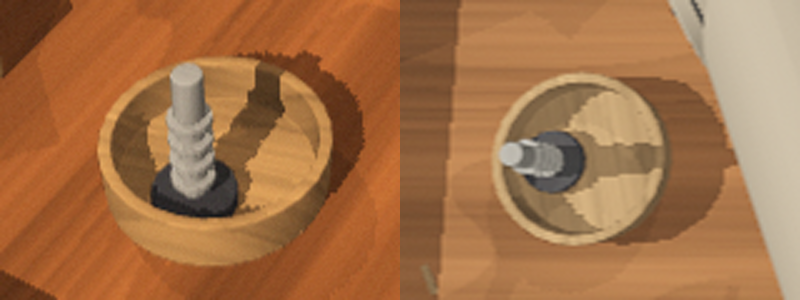

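A stands upright on the tub floor on the y+ side, and the tub hasn't moved. Next is C.

```bash
python3 - <<'E'
from h import *
c=calibration('top');print(ray(c,144.3,281.4,.016),ray(c,129,279.5,.106),ray(c,152.65,280.5,.034))
E
```

```text
[0.4743 0.3853] [0.4729 0.3872] [0.4756 0.3605]
```

{"method": "apply_moves", "body": {
  "deltas": [
    {"translation": [0.012, -0.04, -0.01], "turn": [-0.0035, 0.004, 0], "hand": 0.05},
    {"translation": [0.01, -0.028, -0.02], "turn": [0, 0, 0.01], "hand": 0.05},
    {"translation": [0, 0, -0.02], "turn": [0, 0, 0], "hand": 0.045},
    {"translation": [0, 0, 0], "turn": [0, 0, 0], "hand": 0.045}
  ]
}}

```text
time: 30.0
ee_pos: [0.6047, 0.0696, 0.154]
eef_rot: [1.0, 0.007, 0.0, -0.003]
ft_force: [-0.1, 1.1, 1.1]
width: 0.0458
```

```bash
python3 st.py
```

```text
t 30.0 p [0.6047 0.0696 0.154 ] F [-0.116   1.1335  1.0586] w 0.0458 jawdir -89.14689123879047 z [ 0.0006  0.007  -1.    ] q [ 0.2169  0.3995 -0.5081  1.5901  0.1972  1.2024 -1.8844]
```

{"method": "apply_moves", "body": {
  "deltas": [
    {"translation": [0.004, -0.018, 0], "turn": [-0.007, 0.001, -0.015], "hand": 0.045},
    {"translation": [0, 0, 0], "turn": [0, 0, 0], "hand": 0.045},
    {"translation": [0, 0, -0.02], "turn": [0, 0, 0], "hand": 0.045},
    {"translation": [0, 0, -0.02], "turn": [0, 0, 0], "hand": 0.045},
    {"translation": [0, 0, -0.01], "turn": [0, 0, 0], "hand": 0.045}
  ]
}}

```text
time: 30.5
ee_pos: [0.6114, 0.0556, 0.1097]
eef_rot: [1.0, 0.002, 0.004, -0.001]
ft_force: [0.5, -0.3, 0.1]
width: 0.0452
```

```bash
python3 st.py
```

```text
t 30.5 p [0.6114 0.0556 0.1097] F [ 0.5099 -0.2683  0.0614] w 0.0452 jawdir -89.7307845318597 z [ 0.0088  0.0015 -1.    ] q [ 0.2207  0.4458 -0.4889  1.626   0.2277  1.1176 -1.8922]
```

{"method": "apply_moves", "body": {
  "deltas": [
    {"translation": [-0.002, -0.005, -0.008], "turn": [-0.001, 0.008, 0], "hand": 0.045},
    {"translation": [0, 0, -0.007], "turn": [0, 0, 0], "hand": 0.045},
    {"translation": [0, 0, -0.002], "turn": [0, 0, 0], "hand": 0.04},
    {"translation": [0, 0, 0], "turn": [0, 0, 0], "hand": 0.03}
  ]
}}

```text
time: 30.9
ee_pos: [0.6097, 0.0512, 0.093]
eef_rot: [1.0, 0.003, 0.001, -0.0]
ft_force: [0.5, -0.8, 0.1]
width: 0.0379
```

```bash
python3 st.py
```

```text
t 30.9 p [0.6097 0.0512 0.093 ] F [ 0.5092 -0.8271  0.1422] w 0.0379 jawdir -89.65836486884024 z [ 0.0013  0.0008 -1.    ] q [ 0.2228  0.4642 -0.4834  1.6386  0.2356  1.0957 -1.8899]
```

{"method": "apply_moves", "body": {
  "deltas": [
    {"translation": [0, 0, -0.002], "turn": [0, 0, 0], "hand": 0.03},
    {"translation": [0, 0, 0], "turn": [0, 0, 0], "hand": 0.01},
    {"translation": [0, 0, 0], "turn": [0, 0, 0], "hand": 0.01},
    {"translation": [0, 0, 0], "turn": [0, 0, 0], "hand": 0.01},
    {"translation": [0, 0, 0], "turn": [0, 0, 0], "hand": 0.01}
  ]
}}

```text
time: 31.4
ee_pos: [0.6104, 0.0513, 0.0923]
eef_rot: [1.0, 0.003, 0.002, -0.0]
ft_force: [-0.3, 0.4, -1.8]
width: 0.0165
```

{"method": "apply_moves", "body": {
  "deltas": [
    {"translation": [0, 0, 0.0015], "turn": [0, 0, 0], "hand": 0.01},
    {"translation": [-0.008, 0, 0], "turn": [0, 0, 0], "hand": 0.01},
    {"translation": [-0.01, 0, 0], "turn": [0, 0, 0], "hand": 0.01},
    {"translation": [-0.015, 0, 0], "turn": [0, 0, 0], "hand": 0.01},
    {"translation": [-0.01, 0, 0], "turn": [0, 0, 0], "hand": 0.01}
  ]
}}

```text
time: 31.9
ee_pos: [0.5637, 0.0515, 0.0925]
eef_rot: [1.0, 0.003, 0.0, -0.001]
ft_force: [-0.2, -0.0, -3.1]
width: 0.0168
```

```bash
python3 st.py
```

```text
t 31.9 p [0.5637 0.0515 0.0925] F [-0.244  -0.0029 -3.0952] w 0.0168 jawdir -89.66338633123841 z [ 0.0006  0.0011 -1.    ] q [ 0.2514  0.3755 -0.5039  1.7616  0.2038  1.0557 -1.8888]
```

{"method": "apply_moves", "body": {
  "deltas": [
    {"translation": [-0.005, 0, 0.025], "turn": [0, 0, 0], "hand": 0.01},
    {"translation": [-0.01, 0.02, 0.03], "turn": [0, 0, 0], "hand": 0.01},
    {"translation": [-0.01, 0.04, 0.01], "turn": [0, 0, 0.1], "hand": 0.01},
    {"translation": [-0.012, 0.04, 0], "turn": [0, 0, 0.1], "hand": 0.01},
    {"translation": [-0.012, 0.04, 0], "turn": [0, 0, 0.1], "hand": 0.01}
  ]
}}

```text
time: 32.4
ee_pos: [0.5098, 0.1869, 0.1593]
eef_rot: [0.989, 0.15, 0.0, 0.003]
ft_force: [0.1, 0.8, -3.2]
width: 0.0164
```

{"method": "apply_moves", "body": {
  "deltas": [
    {"translation": [-0.01, 0.04, 0], "turn": [0, 0, 0.1], "hand": 0.01},
    {"translation": [-0.01, 0.04, 0], "turn": [0, 0, 0.1], "hand": 0.01},
    {"translation": [-0.005, 0.03, 0], "turn": [0, 0, 0], "hand": 0.01},
    {"translation": [0, 0, 0], "turn": [0, 0, 0], "hand": 0.01},
    {"translation": [0, 0, 0], "turn": [0, 0, 0], "hand": 0.01}
  ]
}}

```text
time: 32.9
ee_pos: [0.4769, 0.3066, 0.1604]
eef_rot: [0.966, 0.259, 0.001, 0.002]
ft_force: [1.3, -0.8, -3.1]
width: 0.0168
```

```bash
python3 st.py
```

```text
t 32.9 p [0.4769 0.3066 0.1604] F [ 1.2692 -0.7597 -3.1055] w 0.0168 jawdir -59.985928414887276 z [ 0.0038 -0.0033 -1.    ] q [-0.0509  0.346  -0.7249  1.6862  0.2489  1.2019 -1.8838]
```

{"method": "apply_moves", "body": {
  "deltas": [
    {"translation": [0.0, 0.022, -0.005], "turn": [0.003, 0.004, 0], "hand": 0.01},
    {"translation": [0, 0, -0.015], "turn": [0, 0, 0], "hand": 0.01},
    {"translation": [0, 0, 0], "turn": [0, 0, 0], "hand": 0.01}
  ]
}}

```text
time: 33.2
ee_pos: [0.4776, 0.3255, 0.1396]
eef_rot: [0.966, 0.257, -0.0, 0.001]
ft_force: [-0.3, -1.4, -3.0]
width: 0.0163
```

```bash
python3 - <<'E'
exec(open('st.py').read())
a=cv2.imread('pics/s8.png').astype(int);b=camera('side')[:,:,::-1];cv2.imwrite('pics/s9.png',b)
d=np.abs(a-b).sum(2)[370:430,215:320]>60;print('tub diff frac',d.mean())
E
```

```text
t 33.2 p [0.4776 0.3255 0.1396] F [-0.3492 -1.408  -3.0217] w 0.0163 jawdir -60.2192110879472 z [ 0.0007 -0.0027 -1.    ] q [-0.0928  0.3941 -0.7181  1.6774  0.2799  1.1765 -1.933 ]
tub diff frac 0.0
```

{"method": "apply_moves", "body": {
  "deltas": [
    {"translation": [-0.001, 0.006, -0.004], "turn": [0.003, 0.001, 0], "hand": 0.01},
    {"translation": [0, 0, -0.012], "turn": [0, 0, 0], "hand": 0.01},
    {"translation": [0, 0, -0.012], "turn": [0, 0, 0], "hand": 0.01},
    {"translation": [0, 0, -0.006], "turn": [0, 0, 0], "hand": 0.01},
    {"translation": [0, 0, 0], "turn": [0, 0, 0], "hand": 0.01}
  ]
}}

```text
time: 33.75
ee_pos: [0.4781, 0.3304, 0.1048]
eef_rot: [0.967, 0.255, 0.001, -0.0]
ft_force: [0.5, 0.4, -3.5]
width: 0.0169
```

```bash
python3 st.py
```

```text
t 33.75 p [0.4781 0.3304 0.1048] F [ 0.5146  0.3761 -3.4622] w 0.0169 jawdir -60.41449923200813 z [ 0.0025  0.0013 -1.    ] q [-0.1116  0.4359 -0.7049  1.7052  0.3109  1.1124 -1.9634]
```

{"method": "apply_moves", "body": {
  "deltas": [
    {"translation": [-0.001, 0.001, -0.004], "turn": [-0.001, 0.002, 0], "hand": 0.01},
    {"translation": [0, 0, -0.002], "turn": [0, 0, 0], "hand": 0.01},
    {"translation": [0, 0, -0.001], "turn": [0, 0, 0], "hand": 0.01},
    {"translation": [0, 0, 0], "turn": [0, 0, 0], "hand": 0.01}
  ]
}}

```text
time: 34.15
ee_pos: [0.4776, 0.3319, 0.0986]
eef_rot: [0.967, 0.255, 0.001, -0.0]
ft_force: [-0.1, -0.3, -2.4]
width: 0.0166
```

```bash
python3 st.py
```

```text
t 34.15 p [0.4776 0.3319 0.0986] F [-0.1255 -0.316  -2.3741] w 0.0166 jawdir -60.41939389299313 z [ 0.0017  0.0008 -1.    ] q [-0.1172  0.4449 -0.7022  1.7085  0.3174  1.1031 -1.9705]
```

{"method": "apply_moves", "body": {
  "deltas": [
    {"translation": [0, 0, -0.001], "turn": [0, 0, 0], "hand": 0.01},
    {"translation": [0, 0, 0], "turn": [0, 0, 0], "hand": 0.03},
    {"translation": [0, 0, 0], "turn": [0, 0, 0], "hand": 0.04},
    {"translation": [0, 0, 0], "turn": [0, 0, 0], "hand": 0.04},
    {"translation": [0, 0, 0], "turn": [0, 0, 0], "hand": 0.04}
  ]
}}

```text
time: 34.65
ee_pos: [0.4785, 0.3326, 0.0989]
eef_rot: [0.967, 0.255, 0.002, -0.001]
ft_force: [0.9, -0.4, 0.4]
width: 0.0378
```

{"method": "apply_moves", "body": {
  "deltas": [
    {"translation": [0, 0, 0.03], "turn": [0, 0, 0], "hand": 0.04},
    {"translation": [0, 0, 0.04], "turn": [0, 0, 0], "hand": 0.045},
    {"translation": [0.01, -0.04, 0.02], "turn": [0, 0, -0.1], "hand": 0.05},
    {"translation": [0.015, -0.045, 0.01], "turn": [0, 0, -0.1], "hand": 0.05},
    {"translation": [0.015, -0.045, 0], "turn": [0, 0, -0.1], "hand": 0.05}
  ]
}}

```text
time: 35.15
ee_pos: [0.5148, 0.2065, 0.2026]
eef_rot: [0.994, 0.111, 0.002, -0.003]
ft_force: [1.2, -1.0, 0.6]
width: 0.0494
```

{"method": "apply_moves", "body": {
  "deltas": [
    {"translation": [0.015, -0.045, 0], "turn": [0, 0, -0.1], "hand": 0.05},
    {"translation": [0.015, -0.045, 0], "turn": [0, 0, -0.1], "hand": 0.05},
    {"translation": [0.01, -0.045, 0], "turn": [0, 0, 0], "hand": 0.05},
    {"translation": [0.01, -0.045, 0], "turn": [0, 0, 0], "hand": 0.05},
    {"translation": [0.005, -0.045, 0], "turn": [0, 0, 0], "hand": 0.05}
  ]
}}

```text
time: 35.65
ee_pos: [0.572, -0.0275, 0.2047]
eef_rot: [1.0, 0.005, 0.005, -0.003]
ft_force: [-0.6, 0.3, 1.4]
width: 0.0503
```

```bash
python3 - <<'E'
exec(open('st.py').read())
w=camera('side');t=camera('top');cv2.imwrite('pics/s10.png',w[:,:,::-1]);cv2.imwrite('pics/t10.png',t[:,:,::-1])
a=cv2.resize(w[320:440,180:340,::-1],(400,300),interpolation=cv2.INTER_CUBIC);b=cv2.resize(t[225:330,90:230,::-1],(400,300),interpolation=cv2.INTER_CUBIC)
cc=cv2.resize(w[150:270,290:490,::-1],(500,300),interpolation=cv2.INTER_CUBIC);cc=cv2.copyMakeBorder(cc,0,0,0,300,0)
cv2.imwrite('pics/c10.png',np.vstack([np.hstack([a,b]),cc]))
E
```

```text
t 35.65 p [ 0.572  -0.0275  0.2047] F [-0.6207  0.3232  1.4125] w 0.0503 jawdir -89.38498202227449 z [ 0.0096  0.0057 -0.9999] q [ 0.3777  0.268  -0.4791  1.6351  0.1235  1.2595 -1.6835]
```

View pics/c10.png

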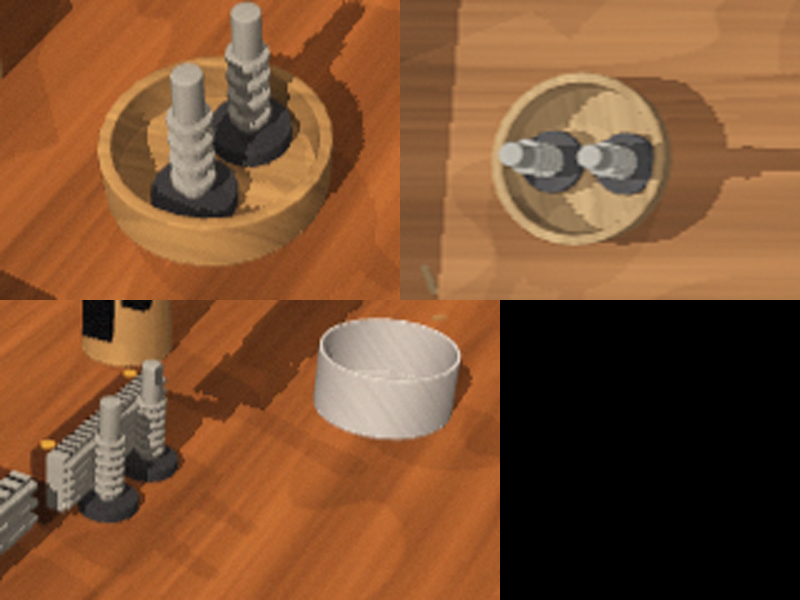

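Both coarse feet stand in the tub, and the tin is unmoved. Next is B.

{"method": "apply_moves", "body": {
  "deltas": [
    {"translation": [0.012, -0.025, -0.02], "turn": [-0.006, 0.009, -0.01], "hand": 0.045},
    {"translation": [0.008, 0, -0.02], "turn": [0, 0, 0], "hand": 0.045},
    {"translation": [0, 0, -0.02], "turn": [0, 0, 0], "hand": 0.045},
    {"translation": [0, 0, 0], "turn": [0, 0, 0], "hand": 0.045}
  ]
}}

```text
time: 36.15
ee_pos: [0.593, -0.0618, 0.1431]
eef_rot: [1.0, -0.007, 0.001, 0.002]
ft_force: [-1.2, -0.1, 0.1]
width: 0.0451
```

```bash
python3 st.py
```

```text
t 36.15 p [ 0.593  -0.0618  0.1431] F [-1.1576 -0.1255  0.1031] w 0.0451 jawdir -90.8107106128326 z [ 0.0014 -0.0043 -1.    ] q [ 0.3852  0.372  -0.4441  1.6388  0.1753  1.1684 -1.6861]
```

{"method": "apply_moves", "body": {
  "deltas": [
    {"translation": [0.004, -0.003, -0.015], "turn": [0.004, 0.001, 0.012], "hand": 0.045},
    {"translation": [0, 0, -0.02], "turn": [0, 0, 0], "hand": 0.045},
    {"translation": [0, 0, -0.012], "turn": [0, 0, 0], "hand": 0.04},
    {"translation": [0, 0, -0.003], "turn": [0, 0, 0], "hand": 0.04},
    {"translation": [0, 0, 0], "turn": [0, 0, 0], "hand": 0.04}
  ]
}}

```text
time: 36.65
ee_pos: [0.599, -0.064, 0.093]
eef_rot: [1.0, 0.001, 0.002, -0.0]
ft_force: [-0.0, 0.2, -0.5]
width: 0.0402
```

```bash
python3 st.py
```

```text
t 36.65 p [ 0.599 -0.064  0.093] F [-0.0077  0.1655 -0.5022] w 0.0402 jawdir -89.90305367122446 z [ 0.004   0.0003 -1.    ] q [ 0.38    0.4347 -0.4351  1.6696  0.2026  1.078  -1.6843]
```

{"method": "apply_moves", "body": {
  "deltas": [
    {"translation": [-0.002, 0, -0.002], "turn": [0, 0.004, 0], "hand": 0.03},
    {"translation": [0, 0, 0], "turn": [0, 0, 0], "hand": 0.01},
    {"translation": [0, 0, 0], "turn": [0, 0, 0], "hand": 0.01},
    {"translation": [0, 0, 0], "turn": [0, 0, 0], "hand": 0.01},
    {"translation": [0, 0, 0], "turn": [0, 0, 0], "hand": 0.01}
  ]
}}

```text
time: 37.15
ee_pos: [0.5979, -0.0641, 0.0932]
eef_rot: [1.0, 0.001, 0.001, 0.0]
ft_force: [-0.4, 0.6, -2.9]
width: 0.0164
```

{"method": "apply_moves", "body": {
  "deltas": [
    {"translation": [0, 0, 0.0013], "turn": [0, 0, 0], "hand": 0.01},
    {"translation": [-0.008, 0, 0], "turn": [0, 0, 0], "hand": 0.01},
    {"translation": [-0.01, 0, 0], "turn": [0, 0, 0], "hand": 0.01},
    {"translation": [-0.015, 0, 0], "turn": [0, 0, 0], "hand": 0.01},
    {"translation": [-0.01, 0, 0], "turn": [0, 0, 0], "hand": 0.01}
  ]
}}

```text
time: 37.65
ee_pos: [0.5525, -0.0637, 0.0931]
eef_rot: [1.0, 0.001, 0.001, -0.0]
ft_force: [-0.4, -0.9, -3.1]
width: 0.0165
```

```bash
python3 st.py
```

```text
t 37.65 p [ 0.5525 -0.0637  0.0931] F [-0.4254 -0.8801 -3.0888] w 0.0165 jawdir -89.87145933330626 z [ 0.0011  0.0007 -1.    ] q [ 0.4165  0.3453 -0.4504  1.7897  0.1705  1.044  -1.6652]
```

{"method": "apply_moves", "body": {
  "deltas": [
    {"translation": [-0.01, 0, 0.035], "turn": [0, 0, 0], "hand": 0.01},
    {"translation": [-0.015, -0.01, 0.035], "turn": [0, 0, 0], "hand": 0.01},
    {"translation": [-0.015, -0.04, 0.01], "turn": [0, 0, 0], "hand": 0.01},
    {"translation": [-0.015, -0.045, 0], "turn": [0, 0, 0], "hand": 0.01},
    {"translation": [-0.015, -0.045, 0], "turn": [0, 0, 0], "hand": 0.01}
  ]
}}

```text
time: 38.15
ee_pos: [0.4781, -0.1992, 0.1769]
eef_rot: [1.0, 0.008, 0.001, -0.001]
ft_force: [0.1, -0.3, -3.4]
width: 0.017
```

{"method": "apply_moves", "body": {
  "deltas": [
    {"translation": [-0.012, -0.045, 0], "turn": [0, 0, 0], "hand": 0.01},
    {"translation": [-0.01, -0.045, 0], "turn": [0, 0, 0], "hand": 0.01},
    {"translation": [0, -0.03, 0], "turn": [0, 0, 0], "hand": 0.01},
    {"translation": [0, 0, 0], "turn": [0, 0, 0], "hand": 0.01},
    {"translation": [0, 0, 0], "turn": [0, 0, 0], "hand": 0.01}
  ]
}}

```text
time: 38.65
ee_pos: [0.4484, -0.3304, 0.1785]
eef_rot: [1.0, 0.003, 0.001, 0.001]
ft_force: [-0.3, 1.4, -2.8]
width: 0.0166
```

```bash
python3 st.py
```

```text
t 38.65 p [ 0.4484 -0.3304  0.1785] F [-0.3432  1.4376 -2.8379] w 0.0166 jawdir -89.6768509645505 z [ 0.0026 -0.0029 -1.    ] q [ 0.7891  0.2356 -0.2721  1.7129  0.0687  1.1986 -1.0657]
```

{"method": "apply_moves", "body": {
  "deltas": [
    {"translation": [0.004, -0.025, 0], "turn": [0.003, 0.002, 0], "hand": 0.01},
    {"translation": [0.004, -0.017, -0.003], "turn": [0, 0, 0], "hand": 0.01},
    {"translation": [0, 0, 0], "turn": [0, 0, 0], "hand": 0.01},
    {"translation": [0, 0, 0], "turn": [0, 0, 0], "hand": 0.01}
  ]
}}

```text
time: 39.05
ee_pos: [0.4581, -0.3689, 0.1752]
eef_rot: [1.0, 0.006, 0.0, -0.001]
ft_force: [0.2, -0.0, -3.0]
width: 0.0167
```

```bash
python3 - <<'E'
exec(open('st.py').read())
a=cv2.imread('pics/side0.png').astype(int);b=camera('side')[:,:,::-1];cv2.imwrite('pics/s11.png',b)
H,S,V=cv2.split(cv2.cvtColor(np.ascontiguousarray(b),cv2.COLOR_BGR2HSV));m=(S<60)&(V>80)
print([q[2] for q in blobs(m,300)])
H,S,V=cv2.split(cv2.cvtColor(a.astype(np.uint8),cv2.COLOR_BGR2HSV));m=(S<60)&(V>80)
print([q[2] for q in blobs(m,300)])
c=calibration('wrist');w=camera('wrist');cv2.imwrite('pics/w11.png',w[:,:,::-1]);print('tin centre pred',proj(c,[.4547,-.3456,.058]))
E
```

```text
t 39.05 p [ 0.4581 -0.3689  0.1752] F [ 0.1558 -0.0371 -3.0033] w 0.0167 jawdir -89.35911933157436 z [ 0.0009  0.0023 -1.    ] q [ 0.81    0.3056 -0.2513  1.632   0.0773  1.2145 -1.0168]
[array([ 416,  157,   58,   48, 2297], dtype=int32), array([ 309,  175,   47,   59, 1315], dtype=int32), array([ 243,  219,   62,   67, 1523], dtype=int32), array([270, 321,  18,  51, 606], dtype=int32), array([247, 346,  19,  54, 798], dtype=int32)]
[array([376,  97,  76,  19, 308], dtype=int32), array([ 416,  158,   58,   59, 2446], dtype=int32), array([ 309,  178,   47,   56, 1126], dtype=int32), array([402, 193,  14,  42, 388], dtype=int32), array([381, 212,  15,  44, 465], dtype=int32), array([ 243,  219,   62,   67, 1435], dtype=int32), array([342, 256,  15,  46, 541], dtype=int32)]
tin centre pred [290.1303 241.9972]
```

View pics/s11.png

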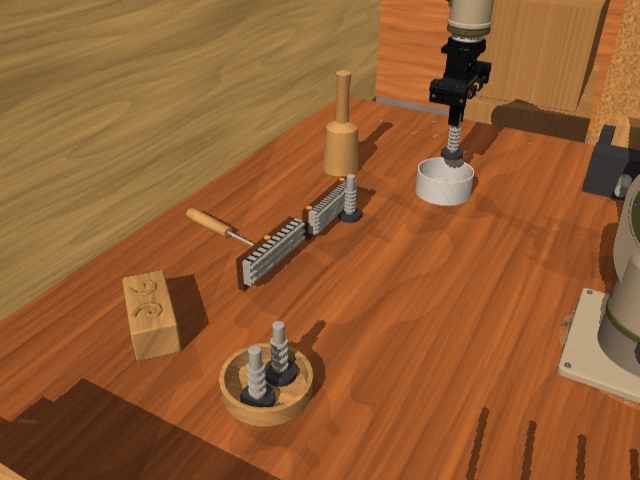

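The tin is unmoved, with the same box at (416,158), and foot B hangs over it.

{"method": "apply_moves", "body": {
  "deltas": [
    {"translation": [-0.002, -0.004, -0.01], "turn": [-0.002, 0.001, 0], "hand": 0.01},
    {"translation": [0, 0, -0.015], "turn": [0, 0, 0], "hand": 0.01},
    {"translation": [0, 0, 0], "turn": [0, 0, 0], "hand": 0.01}
  ]
}}

```text
time: 39.45
ee_pos: [0.456, -0.3712, 0.1482]
eef_rot: [1.0, 0.007, -0.0, -0.0]
ft_force: [-0.6, 0.7, -4.0]
width: 0.0168
```

```bash
python3 st.py
```

```text
t 39.45 p [ 0.456  -0.3712  0.1482] F [-0.6339  0.6903 -3.9972] w 0.0168 jawdir -89.22269524799967 z [-0.0003  0.0002 -1.    ] q [ 0.8112  0.328  -0.2484  1.6628  0.0864  1.1619 -1.0161]
```

{"method": "apply_moves", "body": {
  "deltas": [
    {"translation": [0, -0.002, -0.015], "turn": [0, 0, 0], "hand": 0.01},
    {"translation": [0, 0, -0.015], "turn": [0, 0, 0], "hand": 0.01},
    {"translation": [0, 0, -0.01], "turn": [0, 0, 0], "hand": 0.01},
    {"translation": [0, 0, -0.003], "turn": [0, 0, 0], "hand": 0.01},
    {"translation": [0, 0, 0], "turn": [0, 0, 0], "hand": 0.01}
  ]
}}

```text
time: 39.95
ee_pos: [0.4552, -0.3724, 0.0996]
eef_rot: [1.0, 0.007, -0.001, -0.001]
ft_force: [0.6, -0.2, -2.5]
width: 0.0163
```

```bash
python3 st.py
```

```text
t 39.95 p [ 0.4552 -0.3724  0.0996] F [ 0.5504 -0.1671 -2.4751] w 0.0163 jawdir -89.20512132597219 z [-0.0023  0.0021 -1.    ] q [ 0.809   0.3789 -0.244   1.7054  0.1013  1.0728 -1.0241]
```

{"method": "apply_moves", "body": {
  "deltas": [
    {"translation": [0.001, 0, -0.003], "turn": [-0.002, -0.002, 0], "hand": 0.01},
    {"translation": [0, 0, -0.001], "turn": [0, 0, 0], "hand": 0.01},
    {"translation": [0, 0, 0], "turn": [0, 0, 0], "hand": 0.01}
  ]
}}

```text
time: 40.25
ee_pos: [0.4573, -0.3733, 0.0974]
eef_rot: [1.0, 0.007, 0.001, 0.001]
ft_force: [-0.6, -1.3, -2.3]
width: 0.0164
```

```bash
python3 st.py
```

```text
t 40.25 p [ 0.4573 -0.3733  0.0974] F [-0.5611 -1.3324 -2.3295] w 0.0164 jawdir -89.21896176146495 z [ 0.0022 -0.0021 -1.    ] q [ 0.8074  0.3815 -0.2438  1.7071  0.1037  1.0625 -1.027 ]
```

Within about 1 mm of the floor, so I release and go back for D.

{"method": "apply_moves", "body": {
  "deltas": [
    {"translation": [0, 0, -0.001], "turn": [0.002, 0.002, 0], "hand": 0.01},
    {"translation": [0, 0, 0], "turn": [0, 0, 0], "hand": 0.03},
    {"translation": [0, 0, 0], "turn": [0, 0, 0], "hand": 0.04},
    {"translation": [0, 0, 0], "turn": [0, 0, 0], "hand": 0.04},
    {"translation": [0, 0, 0], "turn": [0, 0, 0], "hand": 0.04}
  ]
}}

```text
time: 40.75
ee_pos: [0.4585, -0.3739, 0.0978]
eef_rot: [1.0, 0.007, 0.001, 0.001]
ft_force: [-0.7, -0.1, 0.6]
width: 0.0374
```

{"method": "apply_moves", "body": {
  "deltas": [
    {"translation": [0, 0, 0.03], "turn": [0, 0, 0], "hand": 0.04},
    {"translation": [0, 0, 0.04], "turn": [0, 0, 0], "hand": 0.045},
    {"translation": [0.015, 0.03, 0.01], "turn": [0, 0, 0], "hand": 0.05},
    {"translation": [0.02, 0.045, 0], "turn": [0, 0, -0.01], "hand": 0.05},
    {"translation": [0.02, 0.045, 0], "turn": [0, 0, 0], "hand": 0.05}
  ]
}}

```text
time: 41.25
ee_pos: [0.5102, -0.2583, 0.1805]
eef_rot: [1.0, -0.005, 0.001, 0.002]
ft_force: [1.1, 0.7, 0.2]
width: 0.0493
```

{"method": "apply_moves", "body": {
  "deltas": [
    {"translation": [0.025, 0.045, 0], "turn": [0, 0, 0], "hand": 0.045},
    {"translation": [0.025, 0.03, 0], "turn": [0, 0, 0], "hand": 0.045},
    {"translation": [0.01, 0, 0], "turn": [0, 0, 0], "hand": 0.045},
    {"translation": [0, 0, 0], "turn": [0, 0, 0], "hand": 0.045}
  ]
}}

```text
time: 41.65
ee_pos: [0.5737, -0.1737, 0.1821]
eef_rot: [1.0, -0.0, 0.003, 0.001]
ft_force: [-0.3, 0.4, 0.4]
width: 0.0451
```

```bash
python3 - <<'E'
exec(open('st.py').read())
w=camera('side');cv2.imwrite('pics/s12.png',w[:,:,::-1])
t=camera('top');cv2.imwrite('pics/t12.png',t[:,:,::-1])
a=cv2.resize(w[100:240,330:490,::-1],(400,350),interpolation=cv2.INTER_CUBIC);b=cv2.resize(t[195:335,370:530,::-1],(400,350),interpolation=cv2.INTER_CUBIC)
cv2.imwrite('pics/c12.png',np.hstack([a,b]))
E
```

```text
t 41.65 p [ 0.5737 -0.1737  0.1821] F [-0.348   0.4145  0.4008] w 0.0451 jawdir -90.05590011058288 z [ 0.0054 -0.0023 -1.    ] q [ 0.5183  0.332  -0.3699  1.5939  0.1267  1.2335 -1.4463]
```

View pics/c12.png

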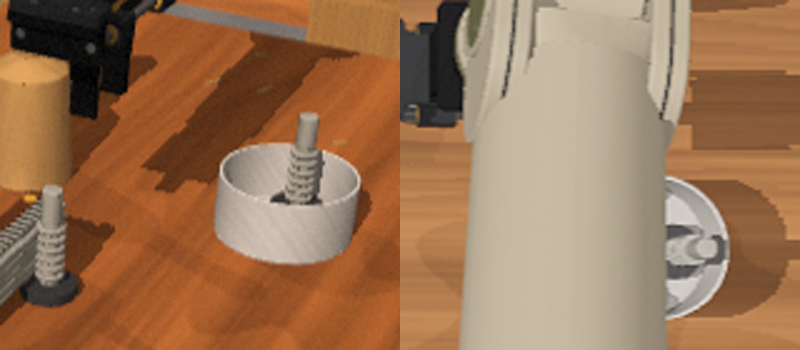

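B stands in the tin, and D is still at its seat (top at side pixel (351,176), as before).

{"method": "apply_moves", "body": {
  "deltas": [
    {"translation": [0.012, 0.02, -0.01], "turn": [0.002, 0.005, 0], "hand": 0.045},
    {"translation": [0.01, 0.012, -0.02], "turn": [0, 0, 0], "hand": 0.045},
    {"translation": [0, 0, -0.015], "turn": [0, 0, 0], "hand": 0.045},
    {"translation": [0, 0, 0], "turn": [0, 0, 0], "hand": 0.045}
  ]
}}

```text
time: 42.15
ee_pos: [0.5916, -0.1501, 0.1358]
eef_rot: [1.0, -0.007, -0.001, 0.002]
ft_force: [-1.2, 0.1, 0.6]
width: 0.0451
```

```bash
python3 st.py
```

```text
t 42.15 p [ 0.5916 -0.1501  0.1358] F [-1.2281  0.1046  0.5633] w 0.0451 jawdir -90.76274973193055 z [-0.0014 -0.0038 -1.    ] q [ 0.4679  0.3996 -0.3726  1.6084  0.1592  1.164  -1.5254]
```

{"method": "apply_moves", "body": {
  "deltas": [
    {"translation": [0.005, 0.012, 0], "turn": [0.004, -0.001, 0.012], "hand": 0.045},
    {"translation": [0, 0, -0.01], "turn": [0, 0, 0], "hand": 0.045},
    {"translation": [0, 0, -0.015], "turn": [0, 0, 0], "hand": 0.045},
    {"translation": [0, 0, -0.01], "turn": [0, 0, 0], "hand": 0.045},
    {"translation": [0, 0, 0], "turn": [0, 0, 0], "hand": 0.045}
  ]
}}

```text
time: 42.65
ee_pos: [0.5956, -0.1413, 0.0994]
eef_rot: [1.0, -0.003, 0.0, 0.001]
ft_force: [-0.2, -0.2, 0.4]
width: 0.0451
```

```bash
python3 st.py
```

```text
t 42.65 p [ 0.5956 -0.1413  0.0994] F [-0.1759 -0.2207  0.4181] w 0.0451 jawdir -90.29094787797075 z [ 0.0005 -0.0015 -1.    ] q [ 0.4527  0.4394 -0.3722  1.6373  0.1763  1.0972 -1.5438]
```

{"method": "apply_moves", "body": {
  "deltas": [
    {"translation": [0.001, 0.004, -0.008], "turn": [0.001, 0, 0.005], "hand": 0.04},
    {"translation": [0, 0, -0.002], "turn": [0, 0, 0], "hand": 0.03},
    {"translation": [0, 0, 0], "turn": [0, 0, 0], "hand": 0.01},
    {"translation": [0, 0, 0], "turn": [0, 0, 0], "hand": 0.01},
    {"translation": [0, 0, 0], "turn": [0, 0, 0], "hand": 0.01}
  ]
}}

```text
time: 43.15
ee_pos: [0.5969, -0.1374, 0.0889]
eef_rot: [1.0, 0.0, 0.0, 0.0]
ft_force: [0.2, 1.2, -3.4]
width: 0.0167
```

{"method": "apply_moves", "body": {
  "deltas": [
    {"translation": [0, 0, 0.0013], "turn": [0, 0, 0], "hand": 0.01},
    {"translation": [-0.008, 0, 0], "turn": [0, 0, 0], "hand": 0.01},
    {"translation": [-0.01, 0, 0], "turn": [0, 0, 0], "hand": 0.01},
    {"translation": [-0.015, 0, 0], "turn": [0, 0, 0], "hand": 0.01},
    {"translation": [-0.01, 0, 0], "turn": [0, 0, 0], "hand": 0.01}
  ]
}}

```text
time: 43.65
ee_pos: [0.5517, -0.1369, 0.0891]
eef_rot: [1.0, 0.0, -0.0, -0.0]
ft_force: [0.4, -0.1, -2.1]
width: 0.0167
```

```bash
python3 st.py
```

```text
t 43.65 p [ 0.5517 -0.1369  0.0891] F [ 0.3672 -0.0826 -2.0668] w 0.0167 jawdir -89.96960640123699 z [-0.0001  0.0003 -1.    ] q [ 0.4854  0.3661 -0.384   1.7627  0.1556  1.0428 -1.5245]
```

{"method": "apply_moves", "body": {
  "deltas": [
    {"translation": [-0.01, 0, 0.035], "turn": [0, 0, 0], "hand": 0.01},
    {"translation": [-0.015, 0, 0.04], "turn": [0, 0, 0], "hand": 0.01},
    {"translation": [-0.02, -0.025, 0.01], "turn": [0, 0, 0], "hand": 0.01},
    {"translation": [-0.02, -0.045, 0], "turn": [0, 0, 0], "hand": 0.01},
    {"translation": [-0.02, -0.04, 0], "turn": [0, 0, 0], "hand": 0.01}
  ]
}}

```text
time: 44.15
ee_pos: [0.4625, -0.2425, 0.178]
eef_rot: [1.0, 0.006, 0.0, -0.0]
ft_force: [-0.5, -1.3, -4.7]
width: 0.0167
```

{"method": "apply_moves", "body": {
  "deltas": [
    {"translation": [-0.005, -0.03, 0], "turn": [0, 0, 0], "hand": 0.01},
    {"translation": [0, -0.015, 0], "turn": [0, 0, 0], "hand": 0.01},
    {"translation": [0, 0, 0], "turn": [0, 0, 0], "hand": 0.01},
    {"translation": [0, 0, 0], "turn": [0, 0, 0], "hand": 0.01}
  ]
}}

```text
time: 44.55
ee_pos: [0.4525, -0.2942, 0.179]
eef_rot: [1.0, 0.002, 0.0, 0.001]
ft_force: [0.0, 0.8, -2.8]
width: 0.0167
```

```bash
python3 - <<'E'
exec(open('st.py').read())
b=camera('side')[:,:,::-1];a=cv2.imread('pics/s12.png').astype(int)
print('tin front diff',(np.abs(a-b).sum(2)[182:206,416:474]>60).mean())
E
```

```text
t 44.55 p [ 0.4525 -0.2942  0.179 ] F [ 0.0035  0.8275 -2.8416] w 0.0167 jawdir -89.81744408070008 z [ 0.0005 -0.0017 -1.    ] q [ 0.7413  0.2008 -0.2809  1.7534  0.0609  1.1944 -1.1243]
tin front diff 0.0
```

{"method": "apply_moves", "body": {
  "deltas": [
    {"translation": [0.003, -0.021, 0], "turn": [0.002, 0, 0], "hand": 0.01},
    {"translation": [0, 0, 0], "turn": [0, 0, 0], "hand": 0.01},
    {"translation": [0, 0, -0.015], "turn": [0, 0, 0], "hand": 0.01},
    {"translation": [0, 0, 0], "turn": [0, 0, 0], "hand": 0.01}
  ]
}}

```text
time: 45.0
ee_pos: [0.4587, -0.3088, 0.1636]
eef_rot: [1.0, 0.007, 0.0, -0.001]
ft_force: [-0.9, 1.7, -3.1]
width: 0.0169
```

```bash
python3 st.py
```

```text
t 45.0 p [ 0.4587 -0.3088  0.1636] F [-0.8869  1.745  -3.0892] w 0.0169 jawdir -89.25089448924977 z [ 0.001   0.0028 -1.    ] q [ 0.7489  0.2433 -0.2724  1.7364  0.0672  1.1717 -1.0998]
```

{"method": "apply_moves", "body": {
  "deltas": [
    {"translation": [-0.002, -0.008, 0], "turn": [-0.003, 0.001, 0], "hand": 0.01},
    {"translation": [0, 0, 0], "turn": [0, 0, 0], "hand": 0.01},
    {"translation": [0, 0, -0.012], "turn": [0, 0, 0], "hand": 0.01},
    {"translation": [0, 0, 0], "turn": [0, 0, 0], "hand": 0.01}
  ]
}}

```text
time: 45.4
ee_pos: [0.4582, -0.3151, 0.1523]
eef_rot: [1.0, 0.008, 0.001, 0.0]
ft_force: [-0.5, 0.6, -3.2]
width: 0.0166
```

```bash
python3 st.py
```

```text
t 45.4 p [ 0.4582 -0.3151  0.1523] F [-0.46    0.6078 -3.1891] w 0.0166 jawdir -89.0374017468135 z [ 0.0013 -0.0005 -1.    ] q [ 0.7529  0.2584 -0.2683  1.7431  0.0741  1.1486 -1.0912]
```

{"method": "apply_moves", "body": {
  "deltas": [
    {"translation": [-0.001, -0.001, -0.015], "turn": [0, 0.001, 0], "hand": 0.01},
    {"translation": [0, 0, -0.017], "turn": [0, 0, 0], "hand": 0.01},
    {"translation": [0, 0, -0.012], "turn": [0, 0, 0], "hand": 0.01},
    {"translation": [0, 0, -0.005], "turn": [0, 0, 0], "hand": 0.01},
    {"translation": [0, 0, 0], "turn": [0, 0, 0], "hand": 0.01}
  ]
}}

```text
time: 45.9
ee_pos: [0.4565, -0.3157, 0.0987]
eef_rot: [1.0, 0.008, -0.0, -0.0]
ft_force: [-0.2, -0.3, -2.7]
width: 0.0167
```

```bash
python3 st.py
```

```text
t 45.9 p [ 0.4565 -0.3157  0.0987] F [-0.1723 -0.2744 -2.6957] w 0.0167 jawdir -89.0315930017788 z [-0.0006  0.0002 -1.    ] q [ 0.7492  0.3143 -0.264   1.7954  0.0935  1.0447 -1.1034]
```

{"method": "apply_moves", "body": {
  "deltas": [
    {"translation": [0, 0, -0.004], "turn": [0, 0, 0], "hand": 0.01},
    {"translation": [0, 0, -0.001], "turn": [0, 0, 0], "hand": 0.01},
    {"translation": [0, 0, 0], "turn": [0, 0, 0], "hand": 0.01}
  ]
}}

```text
time: 46.2
ee_pos: [0.457, -0.316, 0.0942]
eef_rot: [1.0, 0.008, 0.0, 0.0]
ft_force: [1.2, 0.5, -3.3]
width: 0.0167
```

```bash
python3 st.py
```

```text
t 46.2 p [ 0.457  -0.316   0.0942] F [ 1.2455  0.4979 -3.2615] w 0.0167 jawdir -89.03899524161228 z [ 0.0005 -0.0004 -1.    ] q [ 0.7485  0.32   -0.2634  1.7987  0.0956  1.0346 -1.105 ]
```

{"method": "apply_moves", "body": {
  "deltas": [
    {"translation": [0, 0, -0.0015], "turn": [0, 0, 0], "hand": 0.01},
    {"translation": [0, 0, 0], "turn": [0, 0, 0], "hand": 0.03},
    {"translation": [0, 0, 0], "turn": [0, 0, 0], "hand": 0.04},
    {"translation": [0, 0, 0], "turn": [0, 0, 0], "hand": 0.04},
    {"translation": [0, 0, 0], "turn": [0, 0, 0], "hand": 0.04}
  ]
}}

```text
time: 46.7
ee_pos: [0.4585, -0.317, 0.0948]
eef_rot: [1.0, 0.008, 0.002, 0.002]
ft_force: [-0.0, 0.5, 0.3]
width: 0.0375
```

{"method": "apply_moves", "body": {
  "deltas": [
    {"translation": [0, 0, 0.03], "turn": [0, 0, 0], "hand": 0.04},
    {"translation": [0, 0, 0.04], "turn": [0, 0, 0], "hand": 0.04},
    {"translation": [0, 0.03, 0.03], "turn": [0, 0, 0], "hand": 0.04},
    {"translation": [0, 0.045, 0.02], "turn": [0, 0, 0], "hand": 0.04},
    {"translation": [0, 0.045, 0], "turn": [0, 0, 0], "hand": 0.04}
  ]
}}

```text
time: 47.2
ee_pos: [0.4564, -0.1991, 0.2189]
eef_rot: [1.0, 0.003, 0.002, 0.002]
ft_force: [1.4, 1.4, -1.2]
width: 0.0398
```

{"method": "apply_moves", "body": {
  "deltas": [
    {"translation": [0, 0.045, 0], "turn": [0, 0, 0], "hand": 0.04},
    {"translation": [0, 0.045, 0], "turn": [0, 0, 0], "hand": 0.04},
    {"translation": [0, 0.03, 0], "turn": [0, 0, 0], "hand": 0.04},
    {"translation": [0, 0, 0], "turn": [0, 0, 0], "hand": 0.04},
    {"translation": [0, 0, 0], "turn": [0, 0, 0], "hand": 0.04}
  ]
}}

```text
time: 47.7
ee_pos: [0.4568, -0.0684, 0.2223]
eef_rot: [1.0, 0.008, 0.005, 0.003]
ft_force: [0.0, -0.8, 0.3]
width: 0.04
```

```bash
python3 - <<'E'
exec(open('st.py').read())
w=camera('side');cv2.imwrite('pics/s14.png',w[:,:,::-1])
t=camera('top');cv2.imwrite('pics/t14.png',t[:,:,::-1])
f=lambda im,r,c:cv2.resize(im[r:r+90,c:c+120,::-1],(400,300),interpolation=cv2.INTER_CUBIC)
cv2.imwrite('pics/c14.png',np.vstack([np.hstack([f(w,125,390),f(t,250,410)]),np.hstack([f(w,335,205),f(t,235,95)])]))
E
```

```text
t 47.7 p [ 0.4568 -0.0684  0.2223] F [ 0.0276 -0.8266  0.3345] w 0.04 jawdir -89.12837520686125 z [ 0.0109 -0.0059 -0.9999] q [ 0.5285 -0.004  -0.4763  1.8783  0.0037  1.2557 -1.5045]
```

View pics/c14.png

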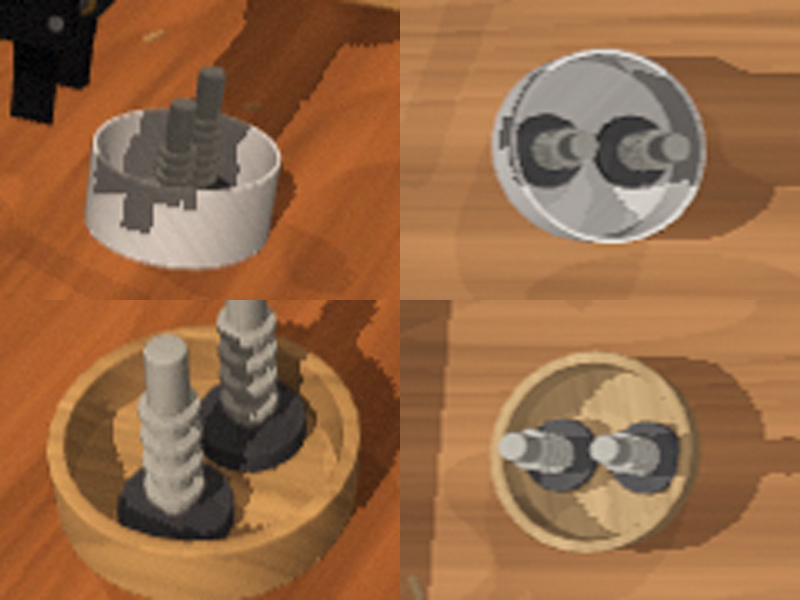

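The final composite shows all four feet upright and flat, two in each container. One last distance check, then I hand in if it's within limits.

```bash
python3 - <<'E'
from h import *
from bench import order
c=calibration('top')
P={'tin':ray(c,472.6,293.7,.058),'D':ray(c,464.9,294,.104),'B':ray(c,492.8,294,.104),'tub':ray(c,95+192*.3,235+151.5*.3,.034),'A':ray(c,95+114*.3,235+147*.3,.106),'C':ray(c,95+205*.3,235+149*.3,.106)}
ok=True
for f,k in dict(D='tin',B='tin',A='tub',C='tub').items():
    d=np.linalg.norm(P[f]-P[k]);ok&=d<.036;print(f,P[f],k,P[k],round(d,4))
a=cv2.imread('pics/top0.png').astype(int);b=cv2.imread('pics/t14.png').astype(int)
for n,(r,q) in dict(mallet=(170,440),gouge=(110,285),block=(140,130)).items(): print(n,(np.abs(a-b).sum(2)[r:r+60,q:q+(60 if n!='gouge' else 25)]>90).mean())
if ok: print(order.close_job())
E
```

```text
D [ 0.4527 -0.3169] tin [ 0.4554 -0.3461] 0.0293
B [ 0.4535 -0.3747] tin [ 0.4554 -0.3461] 0.0287
A [0.4737 0.3868] tub [0.4757 0.3606] 0.0263
C [0.4733 0.329 ] tub [0.4757 0.3606] 0.0316
mallet 0.0
gouge 0.0
block 0.0
the job is handed in; nothing more can be done
None
```

I sorted, seated and packed the four feet that were present (two coarse, two fine), and handed the job in at about 48 s of the 210 s allowed.

- **Sorting:** I told coarse from fine by the thread spacing in the side view.
- **Seating:** All four stood released at their own gauges at the same time. From the wrist camera, their axes measured about 8 mm before the tooth tips, against a limit of 11 mm.
- **Packing:** The coarse feet went into the wooden tub and the fine feet into the metal tin.
- **Final checks:** In the last pictures all four stand upright on the container floors. Their axes measure 26 and 32 mm from the tub's middle and 29 mm each from the tin's, against a limit of 38 mm. I saw no movement of either container, and the mallet, gouge and block look unchanged in the top view.
- **What went wrong:** The first foot tilted about 15° in the jaws when I slid it along the bench. I let go so it stood up again and regripped at 60 N. After that I carried each foot just off the bench to its gauge.
- **Uncertain:** The force reading did not show clearly when a foot touched a container floor. I judged those set-downs by height to about 1–2 mm and confirmed them in the pictures.

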